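Load whole spices into the spice mill

TASK

The spice mill has been left switched on: turn its switch off, unscrew the hopper cap and put it down on the worktop, knob up, and drop every whole spice lying about into the hopper. Then screw the cap back on until it is fully home and switch the mill on again. The switch must stay off for as long as the hopper is open; don't knock over or shift the spice jar and the salt shaker.

Things in the scene. Friction and masses are not known exactly. Their poses are not given: they have to be found in the camera images.
- mill: Electric spice mill, light grey, dark trim, fixed on suction feet; casing 150 (x) x 300 (y) x 40 mm. Origin: centre of the underside, 0 at the worktop; z up, -x its front, +y its left. Left half: hopper (axis y = +85 mm). Right half: control pod 124 x 122 mm, top at z = 70 mm, with the rotary switch (axis y = -85 mm).
- hopper (a point): Centre of the hopper's mouth, at its rim, 115 mm above the worktop; axes as the mill's. The hopper is a smoky clear tube, inside diameter 61 mm, inner floor 75 mm below the rim, walls 4 mm. Outside it carries a coarse right-hand three-start thread, 78 mm in diameter.
- hopper_floor (a point): Centre of the hopper's inner floor, 40 mm above the worktop; axes as the mill's. To put the cap back: set down on the neck it rests on the thread, its origin 101 to 110 mm above the worktop, and engages when turned clockwise. Set down level with its x axis along the mill's x (or 120 or 240 degrees from it) it needs 240 degrees clockwise to be home.
- cap: Dark grey screw cap of the hopper, loose, about 120 g: skirt 87 mm across, open below, three lugs inside; flat deck, its top 33 mm above the origin; round fluted knob on the deck, 48 mm across, from 33 to 59 mm above the origin. Origin: centre of the skirt's lower edge; z up. Home: origin 88 mm above the worktop (86 to 89 counts as home), x axis along the mill's x at the start.
- cap_grip (a point): On the cap's axis inside the knob, 51 mm above the cap's origin; axes as the cap's. Unscrewing: a springy seal holds the cap, about 0.3 N m breaks it loose, after 30 degrees it turns easily. Anticlockwise from above it rises 27 mm a turn (3 mm axial play) and is free to lift after about 225 degrees (3.9 rad), 14 to 17 mm up. The pattern repeats every 120 degrees.
- mill_switch (a joint): Rotary switch on the pod: 0 = off (pointer away from the mill's front, at the red dot), 1.57 rad = on (turned clockwise from above, pointer to the mill's right, at the green dot). A spring detent holds it at either end: past the middle it is drawn on to the nearer end; it takes up to 0.3 N m. It starts on.
- switch_grip (a point): Middle of the switch's grip bar, on the switch axis, 90 mm above the worktop. The bar is 46 mm long, 13 mm wide, 25 mm high; its top is 11 mm above this point, the dial disc (50 mm across) 13 mm below it. x runs along the bar to the pointer end, z up; it turns with the switch.
- board: Wooden chopping board, fixed, 210 (x) x 300 (y) mm, top 22 mm above the worktop. Origin: centre of the underside. Keep the arm clear of the wall cabinet behind it: its doors are 0.61 m ahead of the robot base (handles 0.57 m), from 0.44 m above the worktop up, to the right of y = 0.02 m.
- nutmeg_a: Whole nutmeg, brown egg-shaped lump 30 mm long (x) and 23 mm thick. Origin on its underside as it was laid, 11 mm below its middle. It lies on the board, or near it.
- nutmeg_b: Second nutmeg, the same as nutmeg_a.
- cinnamon_a: Cinnamon quill, a short double scroll of bark, 40 mm long (x), 22 mm wide (y), 12 mm high. Origin: centre of its underside. On the board, or near it.
- cinnamon_b: Second cinnamon quill, the same as cinnamon_a.
- anise_a: Star anise, an eight-pointed dark brown star, 31 mm across and 10 mm high. Origin: centre of its underside. On the board, or near it.
- spice_jar: Bystander: closed glass spice jar with a dark lid, 44 mm in diameter, 105 mm high, standing loose on the worktop. Origin: centre of the underside.
- salt_shaker: Bystander: glass salt shaker with a grey top, 44 mm in diameter, 90 mm high, standing loose. Origin: centre of the underside.

How it is judged:
On the way, in this order (a step that is already met when the one before it is completed fails the run):
1. the switch is turned off while the cap is still home (value of joint mill_switch below 0.25 rad and z of cap in the frame of mill below 0.0892 m and horizontal distance between cap and hopper below 0.005 m and angle between cap's own z axis and vertical below 0.06 rad), for 0.2 s.
2. the cap is unscrewed and set down upright on the worktop, clear of the hopper (horizontal distance between cap and hopper above 0.08 m and height (world z) of cap below 0.03 m and angle between cap's own z axis and vertical below 0.2 rad and contact force between the fingers and cap below 0.1 N and linear speed of cap below 0.03 m/s), for 0.2 s.
3. every spice lies in the hopper (horizontal distance between each of nutmeg_a, nutmeg_b, cinnamon_a, cinnamon_b, anise_a and hopper below 0.03 m and z of each of nutmeg_a, nutmeg_b, cinnamon_a, cinnamon_b, anise_a in the frame of hopper below -0.008 m and value of joint mill_switch below 0.25 rad), for 0.2 s.
4. the cap is screwed fully home with the switch still off (all of step 1), for 0.2 s.
At the end, for the whole second after the job is handed in: The switch is on (within 0.25 rad of its stop), the cap is screwed home (origin at most 89 mm above the mill's underside, within 5 mm of the hopper's axis, level within 0.06 rad) and at rest, and every spice that is present lies in the hopper, below its rim (value of joint mill_switch above 1.32 rad and z of cap in the frame of mill below 0.0892 m and horizontal distance between cap and hopper below 0.005 m and angle between cap's own z axis and vertical below 0.06 rad and horizontal distance between each of nutmeg_a, nutmeg_b, cinnamon_a, cinnamon_b, anise_a and hopper below 0.03 m and z of each of nutmeg_a, nutmeg_b, cinnamon_a, cinnamon_b, anise_a in the frame of hopper below -0.008 m and linear speed of cap below 0.02 m/s); the robot touches nothing.
It fails at once if the switch is on while the hopper is open (cap more than 8 mm above home or off the hopper) (value of joint mill_switch above 0.8 rad and (z of cap in the frame of mill above 0.096 m or horizontal distance between cap and hopper above 0.02 m)).
It fails at once if the spice jar or the salt shaker is knocked over or shifted by more than 4 cm (distance of any of spice_jar, salt_shaker from where it was at the start of the episode above 0.04 m or angle between any of spice_jar, salt_shaker's own z axis and vertical above 0.5 rad).
Of nutmeg_a, nutmeg_b, cinnamon_a, cinnamon_b, anise_a only 2 to 4 are there at a start; the rules pass over those that are not, and their reading is None.
At some moment in a run one of nutmeg_a, nutmeg_b, cinnamon_a, cinnamon_b, anise_a may be knocked a few centimetres aside while the robot is not near it.
Once in a run the grip may slacken for a moment while it holds something.
It also fails if it takes over 210 s, if anything falls off the work surface, if the arm or the gripper's body presses on something with over 40 N, if the wrist force passes 120 N, or if a joint passes its speed limit or range.

ROBOT

A 6-joint arm with a two-finger parallel gripper is mounted at the origin on a cart in front of the work surface, level with it; the furniture and walls round the work are solid. World frame = base frame: x ahead of the robot, y to its left, z up, the work surface at z = 0. Lengths are in m, angles in rad, forces in N, time in s.
With the tool pointing down it reaches from about 0.275 to 0.975 m from the base axis. Payload 8.4 kg.
Tool frame: the origin (TCP) lies midway between the tips of the shut fingers; the grasp point (between the pads) lies 19 mm behind it; z points along the fingers, y is the direction in which the jaws open and shut (so a half turn about z gives the same grasp; the last joint's range is limited). The gripper opens to 92 mm and grips with 3 to 60 N. Pads are 20 mm wide; open, the fingers measure 128 mm over their backs; the gripper's body (75 mm by 189 mm) begins 69 mm behind the grasp point.
Start: joints at [-1.194, 0.353, 1.633, -0, 1.155, -0.002], TCP at [0.231, -0.581, 0.215] pointing down, gripper open.
Joint ranges: [-2.63, 2.63], [-0.92, 2.1], [0.06, 2.66], [-1.3, 4.44], [0, 2.69], [-3.02, 3.02]. Speed limits (rad/s): [2.22, 2.22, 2.79, 3.14, 3.14, 3.14].

INTERFACE

Orientations are given as a unit quaternion [x, y, z, w].
In Python, from station import env, viewer, ticket gives the robot as it stands.
- The arm moves only by the shell command python3 -m crank 'ROWS' [OPENING] [FORCE]. ROWS is JSON, a list of rows, each an object with "translation": the shift along the tool's x, y, z in cm, a list of three; "turn": the turn about the tool's z in rad. A call has 1 to 8 rows; each row shifts and turns the commanded pose from where the row before left it, along the tool's axes as they then stand; what a row does not reach is not made up. A row lasts 1/8 s, in which the tool goes at most 62.5 mm and 10.7 degrees, less where a joint would pass 70% of its speed; a pose out of reach is approached as far as the arm can. A call with a gripper value outside its range is refused whole. OPENING is the opening, from 0 (shut) to 1 (fully open), set as the call begins (- or left out, the last holds). The fingers move at their own pace and stop on an object; FORCE is the grip in N (left out, the last holds). Time passes only in rows, so rows that do not move let the fingers close. It gives the time, the measured TCP pose, the force and the opening at its end, in the units of the state.
- env.read_state(): the state, without advancing time (a new reading comes with each control period).
- viewer.capture(name): name is "side" or "top"; returns a dict with "pixels" (480x640x3 uint8, blue, green, red), "fx", "fy", "cx", "cy" (pixels), "T" (4x4, takes a point from camera to world coordinates). Camera axes: x right, y up, looking along -z (the intrinsics and any distortion apply to the point x, -y, -z); pixel columns grow to the right and rows downward; lengths in m; the calibration is good to about 2 mm. A picture is of the moment at which its call begins. There is no depth.
- ticket.job_done(): hands the job in, once; it reports no verdict.
The state is a dict: "t": time; "joints": joint angles; "qvel": joint speeds; "joint_torque": joint torques, N m; "tcp_pos": TCP position; "orientation": TCP orientation; "ft_force": force on the tool from outside, world axes, zero at the start; "wrist_torque": the same for the moment, N m; "gripper_width": opening from 0.0 (shut) to 1.0 (fully open).
Only numpy, scipy, OpenCV 4.12 (cv2) and the standard library are available. Lean on these libraries where they do the work, as an engineer would, in place of code of your own. Each camera call takes 0.05 s, during which the arm holds its last target.

## Working session

There is one attempt and no reset: what is moved stays moved. The work goes in short steps, Python scripts to look and compute and a shell command to move; the robot and the scene stay as the last step left them, time stands still between calls to the robot, and variables do not carry over. Pictures are saved under pics/ and viewed, and the job is handed in when it is done.

```bash
ls; mkdir -p pics; python3 - <<'E'
from station import env, viewer
import cv2, numpy as np
s=env.read_state(); print({k:np.round(v,3).tolist() for k,v in s.items()})
for n in ("top","side"):
    c=viewer.capture(n); cv2.imwrite(f"pics/{n}0.png",c["pixels"]); print(n,{k:(np.round(v,4).tolist()) for k,v in c.items() if k!="pixels"})
E
```

```text
pics
{'t': 0.0, 'joints': [-1.194, 0.354, 1.634, -0.0, 1.155, -0.002], 'qvel': [-0.0, -0.001, -0.002, 0.0, 0.0, 0.002], 'joint_torque': [0.002, -59.384, -33.422, 0.07, 0.023, -0.0], 'tcp_pos': [0.231, -0.58, 0.214], 'orientation': [0.982, 0.188, -0.0, -0.001], 'ft_force': [0.677, 0.075, -0.522], 'wrist_torque': [0.031, -0.01, 0.021], 'gripper_width': 1.001}
top {'fx': 492.503, 'fy': 492.503, 'cx': 315.9091, 'cy': 236.2198, 'T': [[-0.0295, 0.9893, -0.1431, 0.4058], [-0.9996, -0.029, 0.0056, -0.0093], [0.0014, 0.1432, 0.9897, 1.2791], [0.0, 0.0, 0.0, 1.0]]}
side {'fx': 513.7229, 'fy': 513.7229, 'cx': 316.1665, 'cy': 243.4789, 'T': [[-0.9082, -0.3342, 0.2519, 0.9217], [0.4185, -0.7276, 0.5436, 0.6903], [0.0016, 0.5991, 0.8006, 1.1357], [0.0, 0.0, 0.0, 1.0]]}
```

View pics/top0.png

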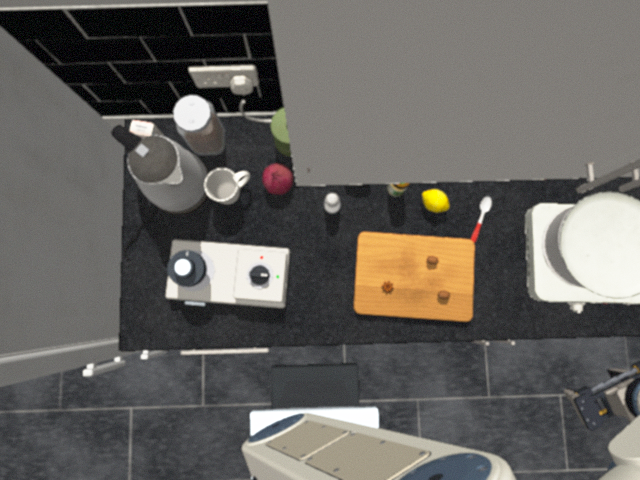

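View pics/side0.png

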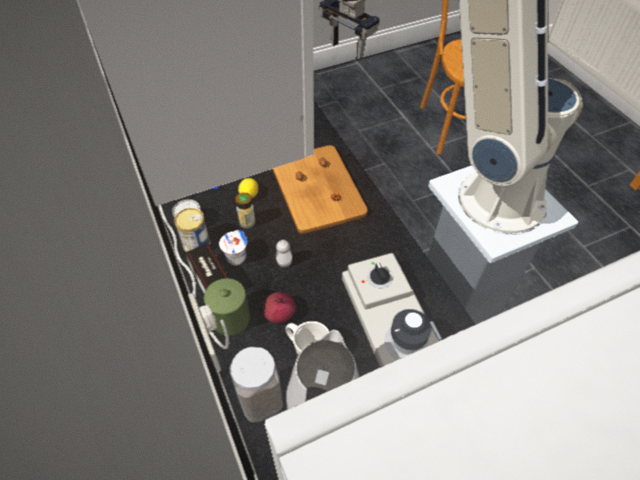

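```bash
cat > h.py <<'E'
import numpy as np, cv2
from station import env, viewer
def ray(c,u,v):
    T=np.array(c["T"]); d=np.array([(u-c["cx"])/c["fx"],-(v-c["cy"])/c["fy"],-1.0])
    return T[:3,3],T[:3,:3]@d
def onz(c,u,v,z):
    o,d=ray(c,u,v); return o+d*(z-o[2])/d[2]
def proj(c,p):
    T=np.array(c["T"]); q=T[:3,:3].T@(np.asarray(p)-T[:3,3])
    return np.array([c["cx"]+c["fx"]*q[0]/-q[2], c["cy"]-c["fy"]*q[1]/-q[2]])
def cut(c,u0,v0,w,h,s,name):
    im=c["pixels"][v0:v0+h,u0:u0+w]; cv2.imwrite("pics/"+name,cv2.resize(im,None,fx=s,fy=s,interpolation=cv2.INTER_CUBIC))
E
python3 - <<'E'
from h import *
c=viewer.capture("top"); cut(c,340,220,150,110,5,"t_board.png"); cut(c,150,230,160,90,5,"t_mill.png")
s=viewer.capture("side"); cut(s,260,140,120,100,6,"s_board.png"); cut(s,330,240,120,120,5,"s_mill.png")
E
```

```text
(no output)
```

View pics/t_board.png

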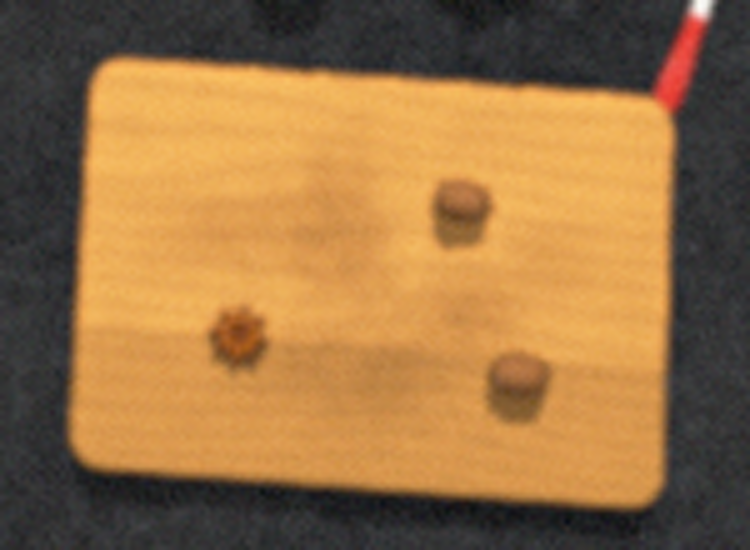

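View pics/t_mill.png

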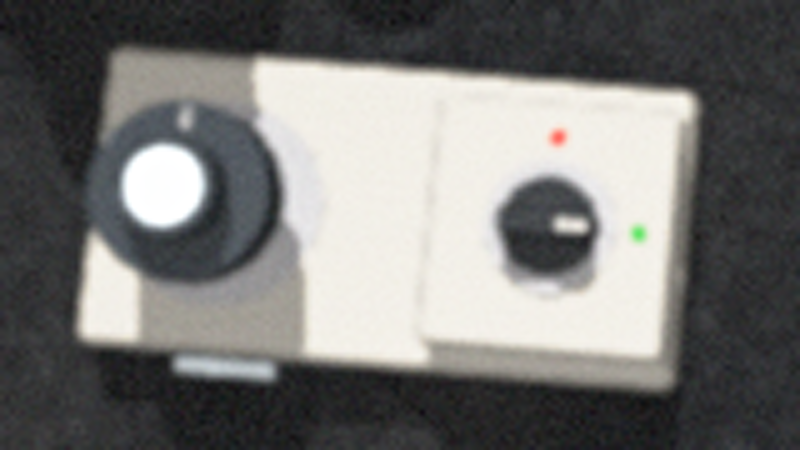

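View pics/s_board.png

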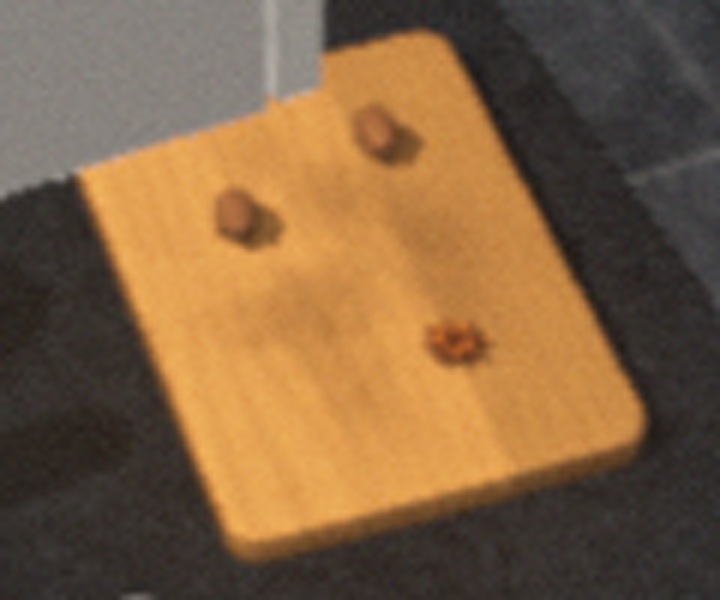

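View pics/s_mill.png

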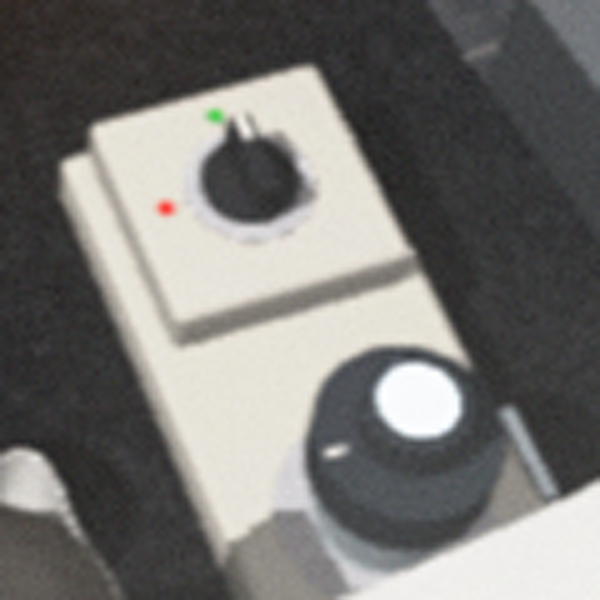

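```bash
cat > m.py <<'E'
from h import *
def cent(m,big=True):
    n,l,st,ce=cv2.connectedComponentsWithStats(m.astype(np.uint8))
    return [(st[i][4],ce[i]) for i in np.argsort(-st[:,4]) if i>0 and st[i][4]>2]
def tri(ca,pa,cb,pb):
    o1,d1=ray(ca,*pa);o2,d2=ray(cb,*pb)
    A=np.stack([d1,-d2],1);t=np.linalg.lstsq(A,o2-o1,rcond=None)[0]
    a,b=o1+t[0]*d1,o2+t[1]*d2
    return (a+b)/2,np.linalg.norm(a-b)
E
python3 - <<'E'
from m import *
r={}
cs={n:viewer.capture(n) for n in("top","side")}
for n,(u0,v0,u1,v1) in {"top":(150,230,300,320),"side":(335,245,445,355)}.items():
    c=cs[n]
    im=c["pixels"].astype(int); M=np.zeros(im.shape[:2],bool); M[v0:v1,u0:u1]=1
    b,g,rr=im[...,0],im[...,1],im[...,2]
    red=cent(M&(rr>g+60)&(rr>b+60)); gr=cent(M&(g>rr+40)&(g>b+40))
    # knob: white blob near dark
    box=(172,255,197,282) if n=="top" else (398,305,430,335)
    M2=np.zeros_like(M); M2[box[1]:box[3],box[0]:box[2]]=1
    k=cent(M2&(im.min(2)>225))
    print(n,red[:2],gr[:2],k[:2])
    r[n]=[red[0][1],gr[0][1],k[0][1]]
for i,z in enumerate((.07,.07,.147)):
    p,e=tri(cs["top"],r["top"][i],cs["side"],r["side"][i]); print(np.round(p,4),round(e,4),[np.round(onz(cs[n],*r[n][i],z),4) for n in cs])
E
```

```text
top [(np.int32(8), array([261.125, 257.125]))] [(np.int32(8), array([277.125, 276.125]))] [(np.int32(188), array([182.08510638, 266.65957447]))]
side [(np.int32(10), array([362.8, 281. ]))] [(np.int32(6), array([372.83333333, 262.83333333]))] [(np.int32(174), array([413.25862069, 319.63793103]))]
[0.5319 0.1203 0.0728] 0.001 [array([0.5325, 0.1204, 0.07  ]), array([0.5304, 0.1191, 0.07  ])]
[0.4837 0.0822 0.072 ] 0.002 [array([0.4846, 0.0818, 0.07  ]), array([0.4821, 0.0817, 0.07  ])]
[0.5071 0.2941 0.1488] 0.0013 [array([0.5078, 0.2942, 0.147 ]), array([0.5058, 0.2937, 0.147 ])]
```

```bash
cat > d.py <<'E'
import sys,numpy as np
from scipy.spatial.transform import Rotation as R
from station import env
s=env.read_state(); q=R.from_quat(s["orientation"]); M=q.as_matrix(); p=np.array(s["tcp_pos"])
psi=np.arctan2(M[1,1],M[0,1])
a=[float(v) for v in sys.argv[1:]]
print("t",round(s["t"],2),"p",np.round(p,4),"psi",round(psi,3),"j",np.round(s["joints"],2),"F",np.round(s["ft_force"],1),"w",round(s["gripper_width"],3))
if len(a)>=3: print("tool cm",np.round(M.T@(np.array(a[:3])-p)*100,2))
if len(a)>3: print("turn",round(-(a[3]-psi),3))
E
python3 d.py .488 .125 .2 -.11
```

```text
t 0.3 p [ 0.2311 -0.5806  0.2143] psi -1.192 j [-1.19  0.35  1.63 -0.    1.16 -0.  ] F [-0.3  0.7 -0. ] w 0.999
tool cm [ 49.97 -56.05   1.46]
turn -1.082
```

```bash
python3 -m crank '[{"translation":[3.1,-3.5,0],"turn":0},{"translation":[3.1,-3.5,0],"turn":0},{"translation":[3.1,-3.5,0],"turn":0},{"translation":[3.1,-3.5,0],"turn":0},{"translation":[3.1,-3.5,0],"turn":0},{"translation":[3.1,-3.5,0],"turn":0},{"translation":[3.1,-3.5,0],"turn":0},{"translation":[3.1,-3.5,0],"turn":0}]'; python3 d.py .488 .125 .2 -.11
```

```text
t: 1.3
tcp_pos: [0.3584, -0.2275, 0.2148]
orientation: [0.982, 0.188, 0.0, 0.0]
ft_force: [0.3, 0.1, 0.1]
gripper_width: 1.002
t 1.3 p [ 0.3584 -0.2275  0.2148] psi -1.192 j [-0.57  0.03  2.04  0.    1.07  0.62] F [0.3 0.1 0.1] w 1.002
tool cm [ 25.07 -27.97   1.48]
turn -1.082
```

```bash
python3 -m crank '[{"translation":[3.1,-3.5,0],"turn":0},{"translation":[3.1,-3.5,0],"turn":0},{"translation":[3.1,-3.5,0],"turn":0},{"translation":[3.1,-3.5,0],"turn":0},{"translation":[3.1,-3.5,0],"turn":0},{"translation":[3.1,-3.5,0],"turn":0},{"translation":[3.1,-3.5,0],"turn":0},{"translation":[3.1,-3.5,0],"turn":0}]'
python3 -m crank '[{"translation":[0,0,1.2],"turn":-0.18},{"translation":[0,0,1],"turn":-0.18},{"translation":[0,0,1],"turn":-0.18},{"translation":[0,0,1],"turn":-0.18},{"translation":[0,0,1],"turn":-0.18},{"translation":[0,0,1],"turn":-0.18},{"translation":[0,0,0],"turn":0},{"translation":[0,0,0],"turn":0}]' 0.6; python3 d.py .488 .125 .081 -.11
```

```text
t: 2.3
tcp_pos: [0.4852, 0.1246, 0.2147]
orientation: [0.982, 0.188, 0.0, 0.0]
ft_force: [0.6, 0.4, -0.4]
gripper_width: 1.003
t: 3.3
tcp_pos: [0.4851, 0.1231, 0.1529]
orientation: [0.747, 0.665, 0.0, 0.0]
ft_force: [-0.3, -0.3, -0.7]
gripper_width: 0.6
t 3.3 p [0.4851 0.1231 0.1529] psi -0.116 j [0.25 0.23 1.96 0.   0.95 0.36] F [-0.3 -0.3 -0.7] w 0.6
tool cm [0.22 0.27 7.19]
turn -0.006
```

```bash
python3 - <<'E'
from h import *
c=viewer.capture("top"); cut(c,150,230,160,90,5,"t1.png")
s=viewer.capture("side"); cut(s,300,160,180,180,3,"s1.png")
E
```

```text
(no output)
```

View pics/t1.png

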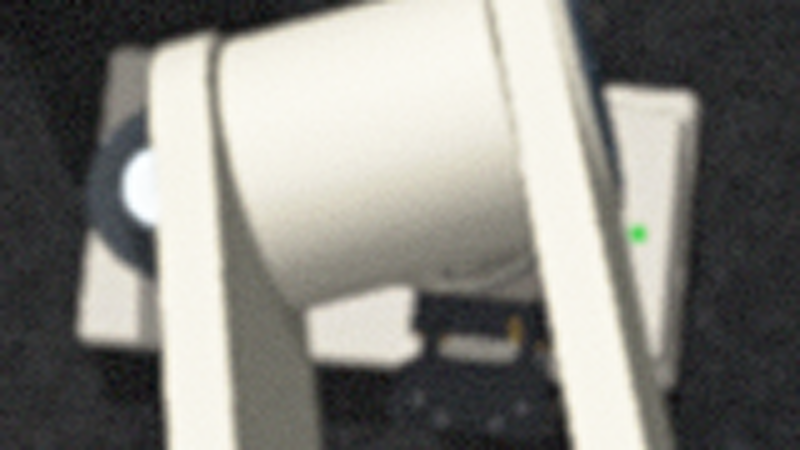

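View pics/s1.png

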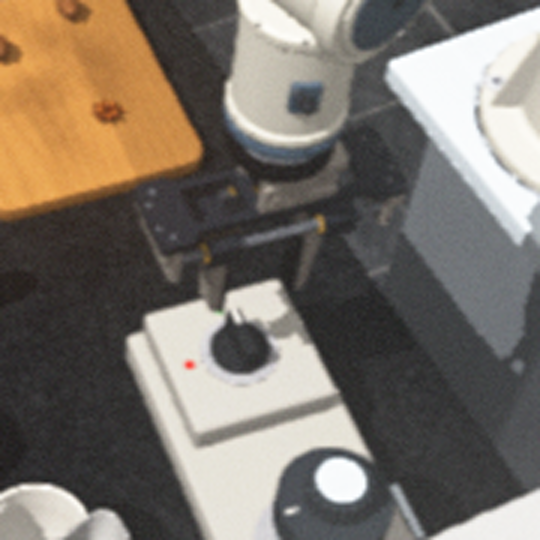

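```bash
python3 -m crank '[{"translation":[0.2,0.25,1.2],"turn":0},{"translation":[0,0,1.2],"turn":0},{"translation":[0,0,1.2],"turn":0},{"translation":[0,0,1.2],"turn":0},{"translation":[0,0,1.2],"turn":0},{"translation":[0,0,1],"turn":0},{"translation":[0,0,0],"turn":0},{"translation":[0,0,0],"turn":0}]' 0.6
python3 -m crank '[{"translation":[0,0,0],"turn":0},{"translation":[0,0,0],"turn":0},{"translation":[0,0,0],"turn":0},{"translation":[0,0,0],"turn":0},{"translation":[0,0,0],"turn":0},{"translation":[0,0,0],"turn":0}]' 0 15; python3 d.py .488 .125 .081 -.11
```

```text
t: 4.4
tcp_pos: [0.4878, 0.1248, 0.0828]
orientation: [0.746, 0.666, 0.0, 0.0]
ft_force: [-0.4, -0.3, 0.2]
gripper_width: 0.599
t: 5.15
tcp_pos: [0.4874, 0.1248, 0.0827]
orientation: [0.746, 0.666, -0.0, -0.0]
ft_force: [-1.3, 0.5, 3.4]
gripper_width: 0.14
t 5.15 p [0.4874 0.1248 0.0827] psi -0.112 j [0.25 0.34 2.   0.   0.8  0.36] F [-1.3  0.5  3.4] w 0.14
tool cm [0.03 0.06 0.17]
turn -0.002
```

Width 0.14 ≈ 13 mm: bar gripped. Turn 1.57 anticlockwise (negative tool turn).

```bash
python3 -m crank '[{"translation":[0,0,0],"turn":-0.17},{"translation":[0,0,0],"turn":-0.17},{"translation":[0,0,0],"turn":-0.17},{"translation":[0,0,0],"turn":-0.17},{"translation":[0,0,0],"turn":-0.17},{"translation":[0,0,0],"turn":-0.17},{"translation":[0,0,0],"turn":-0.17},{"translation":[0,0,0],"turn":-0.17}]' 0 25
python3 -m crank '[{"translation":[0,0,0],"turn":-0.17},{"translation":[0,0,0],"turn":-0.05},{"translation":[0,0,0],"turn":0},{"translation":[0,0,0],"turn":0}]'; python3 d.py .488 .125 .081 1.46
```

```text
t: 6.15
tcp_pos: [0.4865, 0.1242, 0.0826]
orientation: [0.158, 0.987, -0.001, -0.001]
ft_force: [-5.0, -3.3, 8.2]
gripper_width: 0.141
t: 6.65
tcp_pos: [0.4864, 0.1241, 0.0826]
orientation: [0.051, 0.999, -0.001, -0.001]
ft_force: [-4.3, -3.8, 7.2]
gripper_width: 0.142
t 6.65 p [0.4864 0.1241 0.0826] psi 1.468 j [ 0.25  0.34  2.   -0.    0.8  -1.22] F [-4.3 -3.8  7.2] w 0.142
tool cm [-0.15  0.11  0.16]
turn 0.008
```

```bash
python3 -m crank '[{"translation":[0,0,0],"turn":0},{"translation":[0,0,0],"turn":0},{"translation":[0,0,0],"turn":0},{"translation":[0,0,-2],"turn":0},{"translation":[0,0,-3],"turn":0},{"translation":[0,0,-3],"turn":0},{"translation":[0,0,-3],"turn":0},{"translation":[0,0,0],"turn":0}]' 0.6
python3 d.py .507 .294 .19; python3 - <<'E'
from h import *
s=viewer.capture("side"); cut(s,300,160,180,180,3,"s2.png")
E
```

```text
t: 7.65
tcp_pos: [0.4891, 0.1252, 0.1946]
orientation: [0.051, 0.999, 0.001, 0.002]
ft_force: [1.5, -0.4, -0.4]
gripper_width: 0.6
t 7.65 p [0.4891 0.1252 0.1946] psi 1.468 j [ 0.25  0.19  1.91  0.    1.04 -1.22] F [ 1.5 -0.4 -0.4] w 0.6
tool cm [-0.05 16.98  0.49]
```

View pics/s2.png

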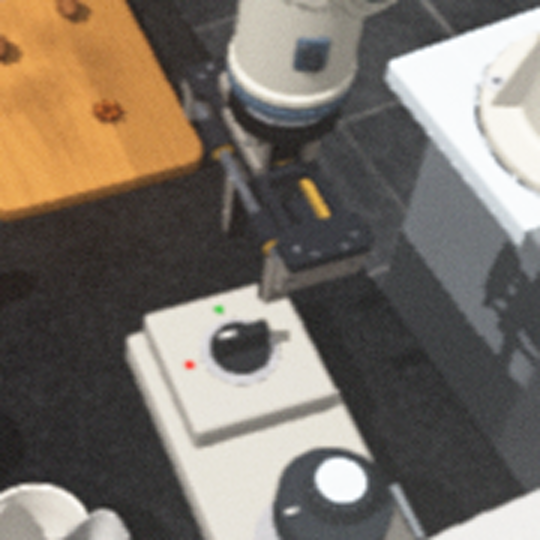

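```bash
python3 -m crank '[{"translation":[0,4.3,0],"turn":0},{"translation":[0,4.3,0],"turn":0},{"translation":[0,4.2,0],"turn":0},{"translation":[0,4.2,0],"turn":0},{"translation":[0,0,0],"turn":0.18},{"translation":[0,0,0],"turn":0.18},{"translation":[0,0,0],"turn":0.18},{"translation":[0,0,0],"turn":0.18}]' 0.85
python3 -m crank '[{"translation":[0,0,0],"turn":0.18},{"translation":[0,0,0],"turn":0.18},{"translation":[0,0,0],"turn":0.18},{"translation":[0,0,0],"turn":0.18},{"translation":[0,0,0],"turn":0.18},{"translation":[0,0,0],"turn":0.18},{"translation":[0,0,0],"turn":0.18},{"translation":[0,0,0],"turn":0.18}]'
python3 -m crank '[{"translation":[0,0,0],"turn":0.18},{"translation":[0,0,0],"turn":0.18},{"translation":[0,0,0],"turn":0.18},{"translation":[0,0,0],"turn":0.18},{"translation":[0,0,0],"turn":0.18},{"translation":[0,0,0],"turn":0.08},{"translation":[0,0,0],"turn":0},{"translation":[0,0,0],"turn":0}]'
python3 d.py .507 .294 .125; python3 - <<'E'
from m import *
c=viewer.capture("top"); cut(c,150,230,160,90,5,"t3.png")
s=viewer.capture("side"); cut(s,330,240,120,120,5,"s3.png")
E
```

```text
t: 8.7
tcp_pos: [0.5042, 0.2935, 0.1906]
orientation: [0.403, 0.915, -0.001, -0.001]
ft_force: [-0.6, -0.2, 0.2]
gripper_width: 0.849
t: 9.7
tcp_pos: [0.5043, 0.2934, 0.1907]
orientation: [0.906, 0.423, -0.001, 0.0]
ft_force: [0.9, -0.2, -0.3]
gripper_width: 0.852
t: 10.7
tcp_pos: [0.5047, 0.2936, 0.1917]
orientation: [0.999, -0.05, -0.001, 0.0]
ft_force: [-0.8, -0.1, 0.0]
gripper_width: 0.85
t 10.7 p [0.5047 0.2936 0.1917] psi -1.67 j [0.52 0.31 1.75 0.   1.08 2.19] F [-0.8 -0.1  0. ] w 0.85
tool cm [ 0.23 -0.07  6.67]
```

View pics/s3.png

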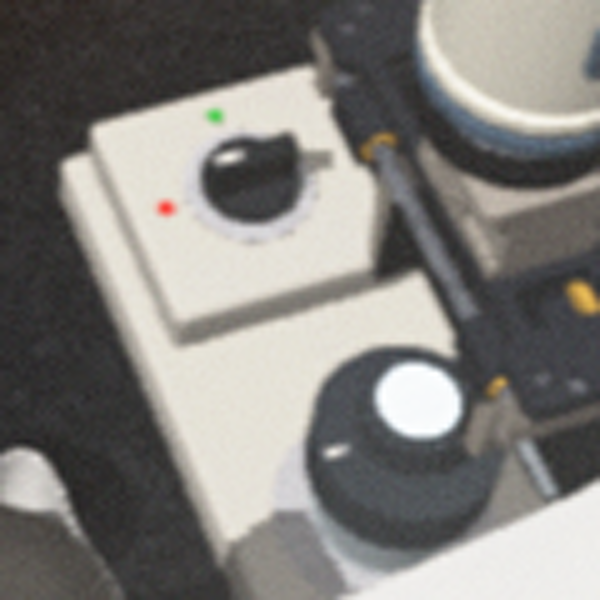

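View pics/t3.png

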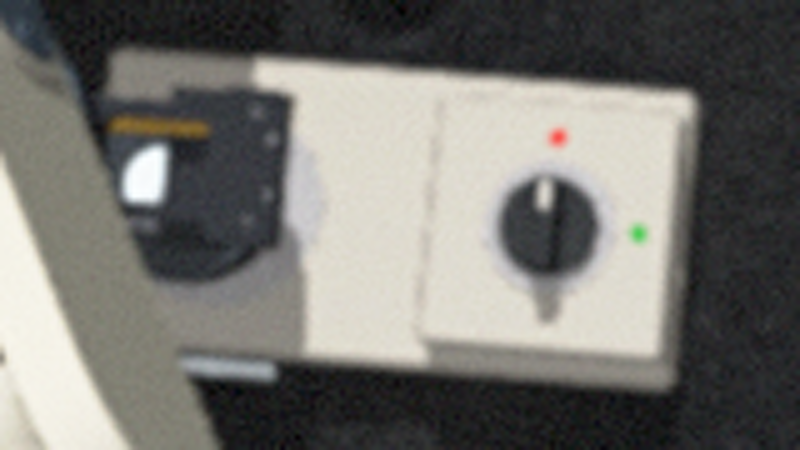

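```bash
python3 -m crank '[{"translation":[0.2,-0.1,1.3],"turn":0},{"translation":[0,0,1.3],"turn":0},{"translation":[0,0,1.3],"turn":0},{"translation":[0,0,1.3],"turn":0},{"translation":[0,0,1.2],"turn":0},{"translation":[0,0,0],"turn":0},{"translation":[0,0,0],"turn":0}]' 0.85
python3 d.py .507 .294 .125
python3 -m crank '[{"translation":[0,0,0],"turn":0},{"translation":[0,0,0],"turn":0},{"translation":[0,0,0],"turn":0},{"translation":[0,0,0],"turn":0},{"translation":[0,0,0],"turn":0}]' 0 40; python3 d.py .507 .294 .125
```

```text
t: 11.68
tcp_pos: [0.5074, 0.2948, 0.1288]
orientation: [0.999, -0.051, 0.0, -0.0]
ft_force: [0.5, 0.4, -1.3]
gripper_width: 0.849
t 11.68 p [0.5074 0.2948 0.1288] psi -1.672 j [0.52 0.39 1.79 0.   0.96 2.2 ] F [ 0.5  0.4 -1.3] w 0.849
tool cm [-0.03  0.08  0.38]
t: 12.3
tcp_pos: [0.5069, 0.2933, 0.1288]
orientation: [0.999, -0.05, -0.0, 0.001]
ft_force: [0.5, -6.9, 3.9]
gripper_width: 0.517
t 12.3 p [0.5069 0.2933 0.1288] psi -1.671 j [ 0.52  0.39  1.79 -0.    0.96  2.2 ] F [ 0.5 -6.9  3.9] w 0.517
tool cm [-0.   -0.08  0.38]
```

```bash
python3 -m crank '[{"translation":[0,0.08,-0.05],"turn":-0.17},{"translation":[0,0,-0.07],"turn":-0.17},{"translation":[0,0,-0.07],"turn":-0.17},{"translation":[0,0,-0.07],"turn":-0.17},{"translation":[0,0,-0.07],"turn":-0.17},{"translation":[0,0,-0.07],"turn":-0.17},{"translation":[0,0,-0.07],"turn":-0.17},{"translation":[0,0,-0.07],"turn":-0.17}]'; python3 d.py .507 .294 .125;  python3 - <<'E'
from h import *
s=viewer.capture("side"); cut(s,330,240,120,120,5,"s4.png")
E
```

```text
t: 13.3
tcp_pos: [0.5069, 0.2938, 0.1339]
orientation: [0.807, 0.591, -0.0, -0.0]
ft_force: [0.8, 0.4, -1.9]
gripper_width: 0.511
t 13.3 p [0.5069 0.2938 0.1339] psi -0.306 j [0.52 0.38 1.79 0.   0.97 0.83] F [ 0.8  0.4 -1.9] w 0.511
tool cm [0.03 0.01 0.89]
```

View pics/s4.png

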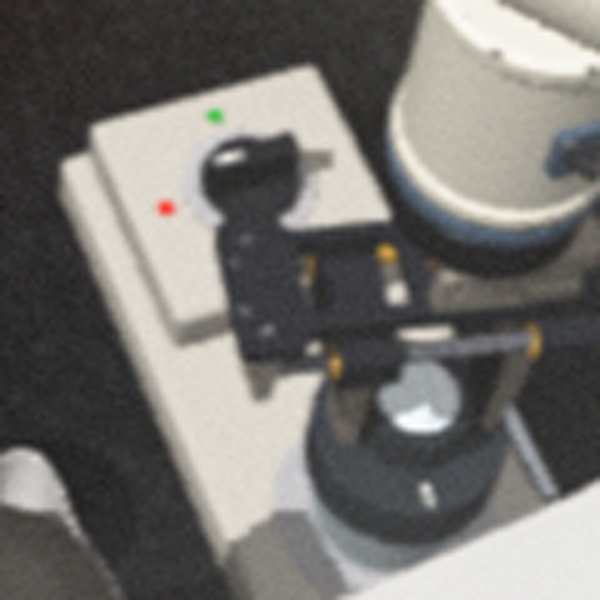

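```bash
python3 -m crank '[{"translation":[0,0,-0.07],"turn":-0.17},{"translation":[0,0,-0.07],"turn":-0.17},{"translation":[0,0,-0.07],"turn":-0.17},{"translation":[0,0,-0.07],"turn":-0.17},{"translation":[0,0,-0.07],"turn":-0.17},{"translation":[0,0,-0.07],"turn":-0.17},{"translation":[0,0,-0.07],"turn":-0.17},{"translation":[0,0,-0.07],"turn":-0.17}]'; python3 d.py .507 .294 .125
python3 -m crank '[{"translation":[0,0,-0.07],"turn":-0.17},{"translation":[0,0,-0.07],"turn":-0.17},{"translation":[0,0,-0.07],"turn":-0.17},{"translation":[0,0,-0.07],"turn":-0.17},{"translation":[0,0,-0.07],"turn":-0.17},{"translation":[0,0,-0.07],"turn":-0.17},{"translation":[0,0,-0.07],"turn":-0.17},{"translation":[0,0,-0.07],"turn":-0.17}]'; python3 d.py .507 .294 .125
python3 -m crank '[{"translation":[0,0,-0.07],"turn":-0.1},{"translation":[0,0,-0.4],"turn":0},{"translation":[0,0,-0.4],"turn":0},{"translation":[0,0,0],"turn":0}]'; python3 d.py .507 .294 .125;  python3 - <<'E'
from h import *
s=viewer.capture("side"); cut(s,330,240,120,120,5,"s5.png")
E
```

```text
t: 14.35
tcp_pos: [0.5065, 0.2938, 0.1393]
orientation: [0.257, 0.966, -0.0, -0.0]
ft_force: [-1.2, 1.6, -1.3]
gripper_width: 0.514
t 14.35 p [0.5065 0.2938 0.1393] psi 1.051 j [ 0.52  0.37  1.79  0.    0.98 -0.53] F [-1.2  1.6 -1.3] w 0.514
tool cm [-0.03  0.04  1.43]
t: 15.35
tcp_pos: [0.5064, 0.2936, 0.1449]
orientation: [-0.408, 0.913, -0.0, -0.001]
ft_force: [-1.6, -0.2, -0.9]
gripper_width: 0.515
t 15.35 p [0.5064 0.2936 0.1449] psi 2.411 j [ 0.52  0.37  1.78  0.    0.99 -1.89] F [-1.6 -0.2 -0.9] w 0.515
tool cm [-0.07 -0.02  1.99]
t: 15.85
tcp_pos: [0.5066, 0.2935, 0.1535]
orientation: [-0.451, 0.893, -0.0, -0.0]
ft_force: [0.5, -0.7, -7.3]
gripper_width: 0.511
t 15.85 p [0.5066 0.2935 0.1535] psi 2.506 j [ 0.52  0.36  1.78 -0.    1.01 -1.98] F [ 0.5 -0.7 -7.3] w 0.511
tool cm [-0.07 -0.    2.85]
```

View pics/s5.png

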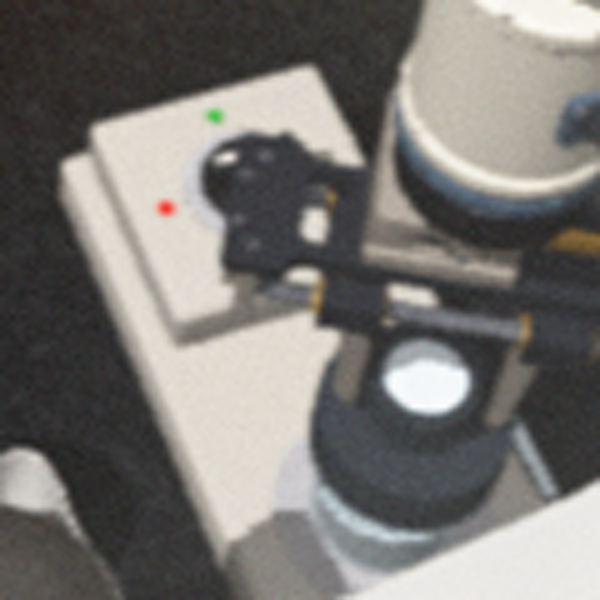

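```bash
python3 -m crank '[{"translation":[0,0,0],"turn":-0.1},{"translation":[0,0,0],"turn":-0.1},{"translation":[0,0,0],"turn":0}]'; python3 d.py;python3 -m crank '[{"translation":[0,0,-0.5],"turn":0},{"translation":[0,0,-0.5],"turn":0},{"translation":[0,0,-0.5],"turn":0},{"translation":[0,0,0],"turn":0},{"translation":[0,0,0],"turn":0}]'; python3 d.py;  python3 - <<'E'
from h import *
s=viewer.capture("side"); cut(s,330,240,120,120,5,"s6.png")
E
```

```text
t: 16.27
tcp_pos: [0.5069, 0.2934, 0.1535]
orientation: [-0.538, 0.843, -0.0, -0.0]
ft_force: [-0.7, -2.3, -8.2]
gripper_width: 0.514
t 16.27 p [0.5069 0.2934 0.1535] psi 2.707 j [ 0.52  0.36  1.78 -0.    1.01 -2.18] F [-0.7 -2.3 -8.2] w 0.514
t: 16.9
tcp_pos: [0.5024, 0.2886, 0.1635]
orientation: [-0.537, 0.843, -0.001, -0.007]
ft_force: [-1.1, -13.3, -33.0]
gripper_width: 0.508
t 16.9 p [0.5024 0.2886 0.1635] psi 2.706 j [ 0.52  0.34  1.77 -0.    1.04 -2.18] F [ -1.1 -13.3 -33. ] w 0.508
```

View pics/s6.png

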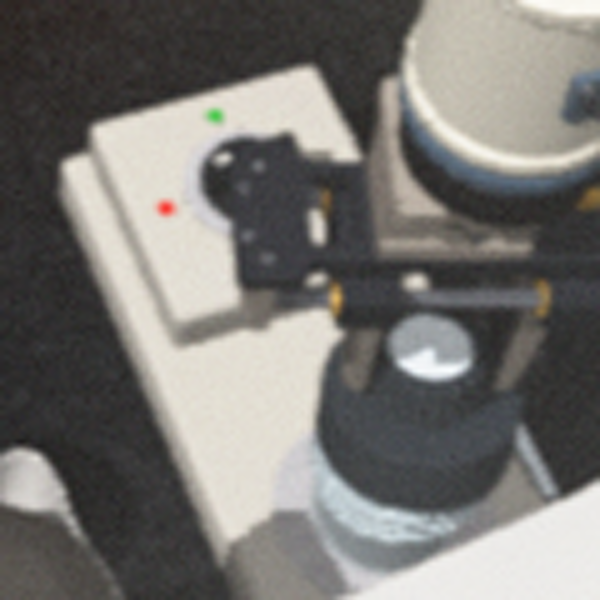

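```bash
python3 - <<'E'
from h import *
s=viewer.capture("side")
for n,(u,v) in dict(start=(413.26,319.64),s5=(330+428/5,240+378/5),s6=(330+432/5,240+348/5)).items():
    best=min(((np.linalg.norm(onz(s,u,v,z)[:2]-(.506,.293)),z,onz(s,u,v,z).round(4)) for z in np.arange(.13,.22,.001)),key=lambda a:a[0]); print(n,best)
E
```

```text
start (np.float64(0.0007075005790006789), np.float64(0.14600000000000002), array([0.5054, 0.2933, 0.146 ]))
s5 (np.float64(0.0027634900286445485), np.float64(0.16600000000000004), array([0.5042, 0.2951, 0.166 ]))
s6 (np.float64(0.0005689676608898107), np.float64(0.19000000000000006), array([0.5055, 0.2933, 0.19  ]))
```

```bash
python3 - <<'E'
from h import *
s=viewer.capture("side"); cut(s,380,275,70,80,8,"s7.png")
c=viewer.capture("top"); cut(c,150,230,100,90,7,"t7.png")
for p in ([.507,.294,.115],[.507,.294,.088]): print(proj(s,p))
E
```

```text
[410.64431642 326.88864778]
[408.86272781 332.50453531]
```

View pics/s7.png

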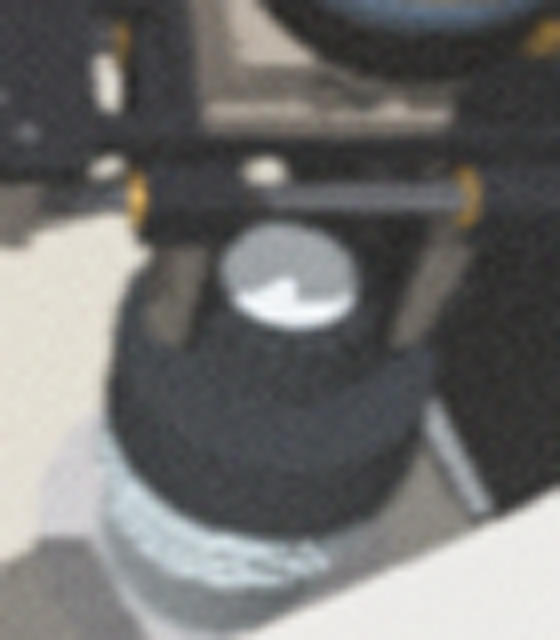

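View pics/t7.png

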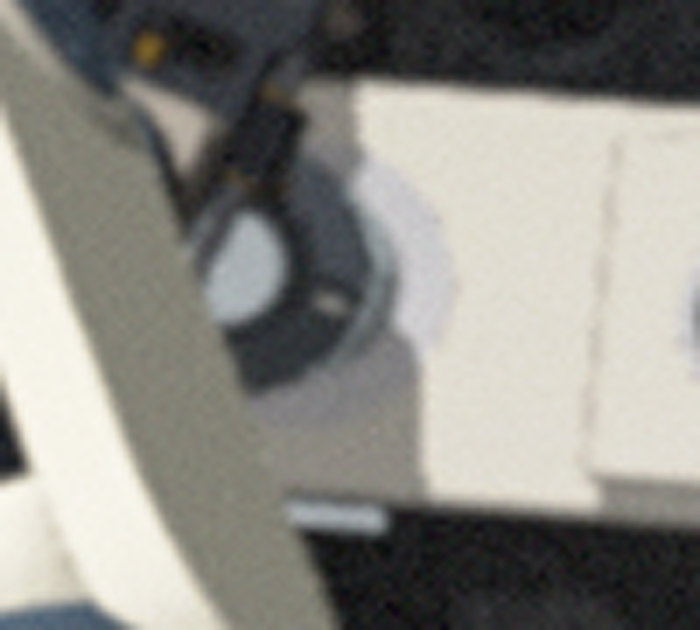

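```bash
python3 -m crank '[{"translation":[0,0,0.5],"turn":0},{"translation":[0,0,0.5],"turn":0},{"translation":[0,0,0.5],"turn":0},{"translation":[0,0,0.3],"turn":0},{"translation":[0,0,0],"turn":0},{"translation":[0,0,0],"turn":0}]'; python3 d.py .507 .294 .15; python3 - <<'E'
from h import *
s=viewer.capture("side"); cut(s,380,275,70,80,8,"s8.png")
print(np.round(env.read_state()["wrist_torque"],2))
E
```

```text
t: 17.85
tcp_pos: [0.5067, 0.2938, 0.1508]
orientation: [-0.538, 0.843, 0.0, -0.0]
ft_force: [-4.3, -2.6, -0.7]
gripper_width: 0.511
t 17.85 p [0.5067 0.2938 0.1508] psi 2.708 j [ 0.52  0.36  1.78  0.    1.   -2.19] F [-4.3 -2.6 -0.7] w 0.511
tool cm [-0.03 -0.02  0.08]
[-0.46  0.89 -0.04]
```

View pics/s8.png

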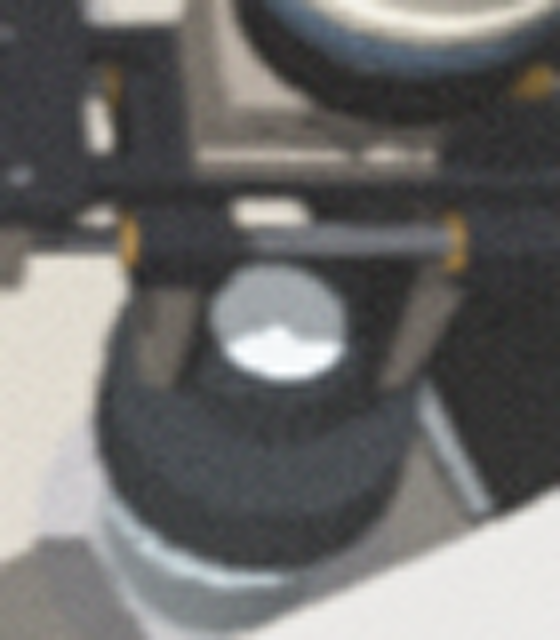

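```bash
python3 -m crank '[{"translation":[0,0,-0.05],"turn":-0.16},{"translation":[0,0,-0.05],"turn":-0.16},{"translation":[0,0,-0.05],"turn":-0.16},{"translation":[0,0,-0.05],"turn":-0.16},{"translation":[0,0,0],"turn":0},{"translation":[0,0,0],"turn":0}]'; python3 d.py;  python3 -m crank '[{"translation":[0,0,-0.3],"turn":0},{"translation":[0,0,-0.3],"turn":0},{"translation":[0,0,0],"turn":0},{"translation":[0,0,0],"turn":0}]'; python3 d.py;python3 - <<'E'
from h import *
s=viewer.capture("side"); cut(s,380,275,70,80,8,"s9.png")
c=viewer.capture("top"); cut(c,150,230,100,90,7,"t9.png")
print(np.round(env.read_state()["wrist_torque"],2))
E
```

```text
t: 18.65
tcp_pos: [0.5076, 0.294, 0.1532]
orientation: [0.775, -0.632, 0.0, -0.0]
ft_force: [-0.8, -2.8, 0.9]
gripper_width: 0.51
t 18.65 p [0.5076 0.294  0.1532] psi -2.938 j [ 0.52  0.36  1.78 -0.    1.01 -2.82] F [-0.8 -2.8  0.9] w 0.51
t: 19.15
tcp_pos: [0.5072, 0.2937, 0.1587]
orientation: [0.776, -0.631, 0.0, 0.0]
ft_force: [1.8, -4.6, -6.7]
gripper_width: 0.51
t 19.15 p [0.5072 0.2937 0.1587] psi -2.936 j [ 0.52  0.35  1.77 -0.    1.02 -2.83] F [ 1.8 -4.6 -6.7] w 0.51
[-0.69 -0.57  0.04]
```

View pics/s9.png

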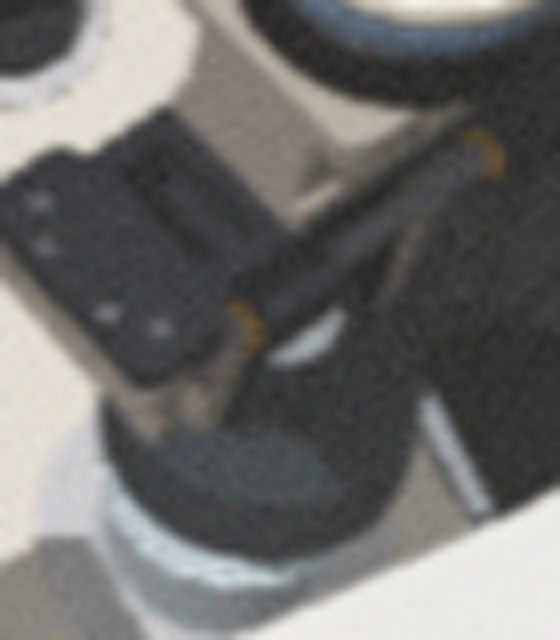

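View pics/t9.png

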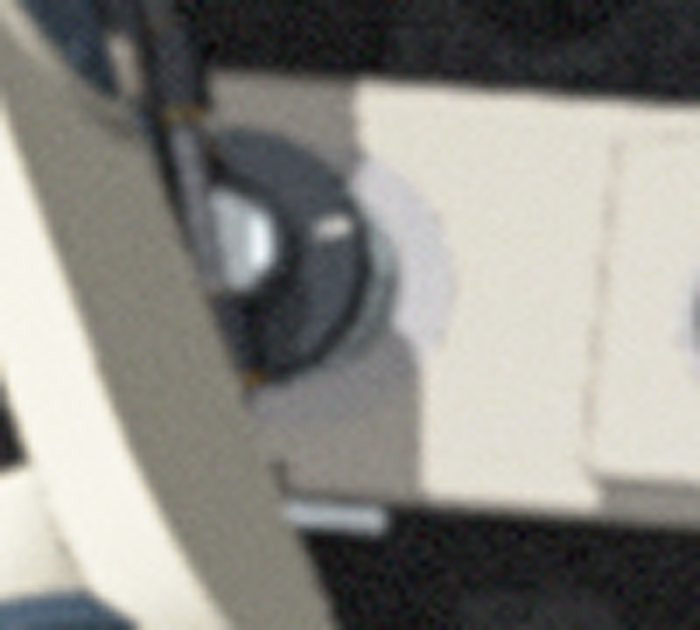

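```bash
python3 -m crank '[{"translation":[0,0,0.3],"turn":0},{"translation":[0,0,0.3],"turn":0},{"translation":[0,0,0.2],"turn":0},{"translation":[0,0,0],"turn":0}]'; python3 d.py;  python3 -m crank '[{"translation":[0,0,0.2],"turn":0},{"translation":[0,0,0.2],"turn":0},{"translation":[0,0,0],"turn":0},{"translation":[0,0,0],"turn":0}]'; python3 d.py; python3 -m crank '[{"translation":[0,0,0.2],"turn":0},{"translation":[0,0,0.2],"turn":0},{"translation":[0,0,0],"turn":0},{"translation":[0,0,0],"turn":0}]'; python3 d.py
```

```text
t: 19.75
tcp_pos: [0.5072, 0.2952, 0.1521]
orientation: [0.776, -0.631, -0.0, -0.001]
ft_force: [-3.9, 0.8, 8.4]
gripper_width: 0.51
t 19.75 p [0.5072 0.2952 0.1521] psi -2.935 j [ 0.52  0.36  1.78  0.    1.   -2.83] F [-3.9  0.8  8.4] w 0.51
t: 20.25
tcp_pos: [0.5074, 0.2971, 0.1497]
orientation: [0.776, -0.631, -0.001, -0.003]
ft_force: [-8.7, 7.5, 20.2]
gripper_width: 0.513
t 20.25 p [0.5074 0.2971 0.1497] psi -2.936 j [ 0.52  0.36  1.78  0.    1.   -2.83] F [-8.7  7.5 20.2] w 0.513
t: 20.75
tcp_pos: [0.5082, 0.2983, 0.1477]
orientation: [0.776, -0.631, -0.001, -0.004]
ft_force: [-10.6, 9.2, 33.3]
gripper_width: 0.512
t 20.75 p [0.5082 0.2983 0.1477] psi -2.936 j [ 0.53  0.37  1.78  0.01  0.99 -2.83] F [-10.6   9.2  33.3] w 0.512
```

```bash
python3 -m crank '[{"translation":[0,0,-0.3],"turn":0},{"translation":[0,0,-0.3],"turn":0},{"translation":[0,0,0],"turn":0}]';python3 -m crank '[{"translation":[0,0,0],"turn":0},{"translation":[0,0,0],"turn":0},{"translation":[0,0,0],"turn":0},{"translation":[0,0,-2],"turn":0},{"translation":[0,0,-2],"turn":0},{"translation":[0,0,-2],"turn":0},{"translation":[0,0,0],"turn":0}]' 0.9; python3 d.py;python3 - <<'E'
from h import *
s=viewer.capture("side"); cut(s,380,275,70,80,8,"s10.png")
c=viewer.capture("top"); cut(c,150,230,100,90,7,"t10.png")
E
```

```text
t: 21.12
tcp_pos: [0.5076, 0.2946, 0.1495]
orientation: [0.776, -0.63, 0.0, -0.001]
ft_force: [0.1, 0.8, 4.7]
gripper_width: 0.511
t: 22.0
tcp_pos: [0.5078, 0.2942, 0.2101]
orientation: [0.776, -0.631, 0.0, -0.001]
ft_force: [-0.8, 0.1, -0.0]
gripper_width: 0.903
t 22.0 p [0.5078 0.2942 0.2101] psi -2.935 j [ 0.52  0.3   1.72  0.    1.12 -2.83] F [-0.8  0.1 -0. ] w 0.903
```

View pics/s10.png

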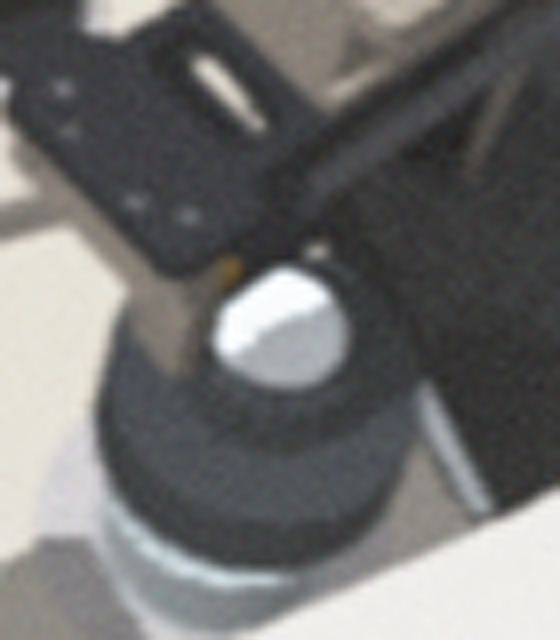

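View pics/t10.png

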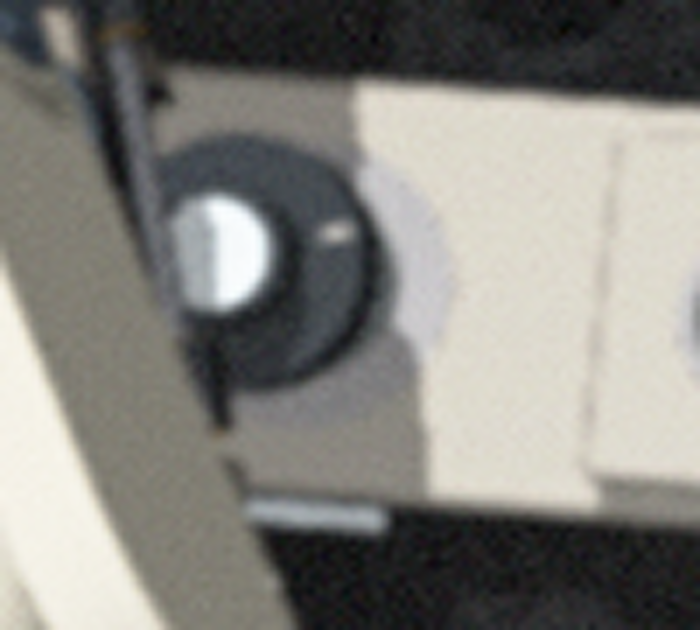

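```bash
python3 - <<'E'
from m import *
c=viewer.capture("top"); s=viewer.capture("side")
# edges of cap deck in top: right edge & bottom etc
for (u,v) in [(335,232)]:
    for z in (.138,):
        m=onz(c,150+u/7,230+v/7,z); print(m, np.degrees(np.arctan2(m[1]-.294,m[0]-.507)))
im=s["pixels"]; 
M=np.zeros(im.shape[:2],bool); M[300:330,402:428]=1
k=cent(M&(im.min(2)>150))
print(k[:3])
for z in np.arange(.15,.175,.004): print(z,onz(s,*k[0][1],z)[:2])
# start mark
m=onz(c,150+187/5,230+118/5,.121); print("start",np.degrees(np.arctan2(m[1]-.294,m[0]-.507)))
E
```

```text
[0.51568257 0.26007174 0.138     ] -75.64552056441546
[(np.int32(162), array([414.5       , 315.71604938]))]
0.15 [0.49961975 0.28781509]
0.154 [0.50133239 0.28944839]
0.158 [0.50304503 0.2910817 ]
0.162 [0.50475767 0.292715  ]
0.166 [0.50647031 0.2943483 ]
0.17 [0.50818295 0.2959816 ]
0.17400000000000002 [0.50989559 0.2976149 ]
start -8.638001255599075
```

```bash
python3 -m crank '[{"translation":[0,0,0],"turn":0.18},{"translation":[0,0,0],"turn":0.18},{"translation":[0,0,0],"turn":0.18},{"translation":[0,0,0],"turn":0.18},{"translation":[0,0,0],"turn":0.18},{"translation":[0,0,0],"turn":0.18},{"translation":[0,0,0],"turn":0.18},{"translation":[0,0,0],"turn":0.18}]' 0.85
python3 -m crank '[{"translation":[0,0,0],"turn":0.18},{"translation":[0,0,0],"turn":0.18},{"translation":[0,0,0],"turn":0.18},{"translation":[0,0,0],"turn":0.18},{"translation":[0,0,0],"turn":0.18},{"translation":[0,0,0],"turn":0.18},{"translation":[0,0,0],"turn":0.18},{"translation":[0,0,0],"turn":0}]'
python3 -m crank '[{"translation":[0,0,1.2],"turn":0},{"translation":[0,0,1.2],"turn":0},{"translation":[0,0,1.2],"turn":0},{"translation":[0,0,1.2],"turn":0},{"translation":[0,0,1.1],"turn":0},{"translation":[0,0,0],"turn":0},{"translation":[0,0,0],"turn":0}]'
python3 d.py .507 .294 .145; python3 - <<'E'
from h import *
s=viewer.capture("side"); cut(s,370,255,90,100,6,"s11.png")
c=viewer.capture("top"); cut(c,150,230,100,90,7,"t11.png")
E
```

```text
t: 23.2
tcp_pos: [0.5066, 0.2936, 0.2078]
orientation: [-0.165, 0.986, -0.0, -0.001]
ft_force: [0.1, -0.5, 0.2]
gripper_width: 0.847
t: 24.2
tcp_pos: [0.5066, 0.2936, 0.208]
orientation: [0.445, 0.896, -0.001, -0.0]
ft_force: [-1.0, -0.2, -0.6]
gripper_width: 0.85
t: 25.08
tcp_pos: [0.5072, 0.294, 0.1501]
orientation: [0.445, 0.895, 0.0, 0.0]
ft_force: [1.1, 1.0, -0.1]
gripper_width: 0.851
t 25.07 p [0.5072 0.294  0.1501] psi 0.648 j [ 0.52  0.36  1.78  0.    1.   -0.13] F [ 1.1  1.  -0.1] w 0.851
tool cm [ 0.02 -0.02  0.51]
```

View pics/s11.png

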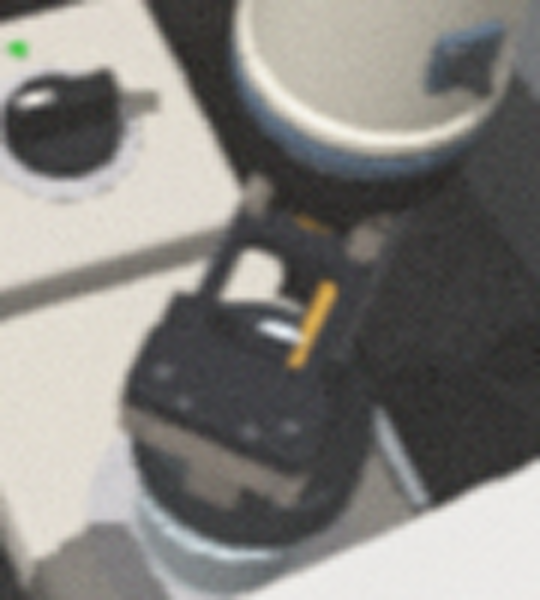

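View pics/t11.png

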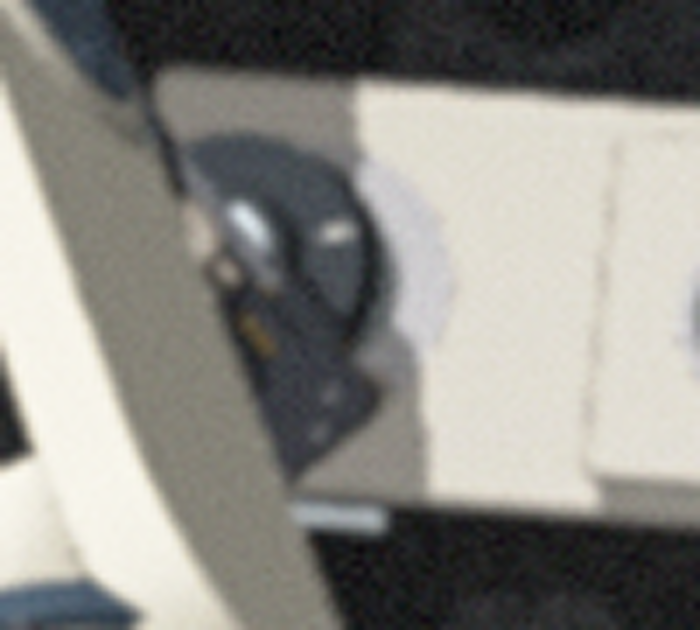

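```bash
python3 -m crank '[{"translation":[0,0,0.6],"turn":0},{"translation":[0,0,0],"turn":0},{"translation":[0,0,0],"turn":0}]'; python3 d.py; python3 -m crank '[{"translation":[0,0,0],"turn":0},{"translation":[0,0,0],"turn":0},{"translation":[0,0,0],"turn":0},{"translation":[0,0,0],"turn":0}]' 0 40; python3 d.py
python3 -m crank '[{"translation":[0,0,-0.3],"turn":0},{"translation":[0,0,-0.3],"turn":0},{"translation":[0,0,0],"turn":0},{"translation":[0,0,0],"turn":0}]'; python3 d.py;python3 - <<'E'
from h import *
s=viewer.capture("side"); cut(s,370,255,90,100,6,"s12.png")
print(np.round(env.read_state()["wrist_torque"],2))
E
```

```text
t: 25.55
tcp_pos: [0.507, 0.2938, 0.1439]
orientation: [0.445, 0.895, -0.0, -0.0]
ft_force: [0.2, -0.2, 0.4]
gripper_width: 0.85
t 25.55 p [0.507  0.2938 0.1439] psi 0.648 j [ 0.52  0.37  1.78  0.    0.99 -0.13] F [ 0.2 -0.2  0.4] w 0.85
t: 26.05
tcp_pos: [0.507, 0.2938, 0.1439]
orientation: [0.445, 0.895, -0.0, -0.0]
ft_force: [-0.7, 0.6, 0.3]
gripper_width: 0.512
t 26.05 p [0.507  0.2938 0.1439] psi 0.648 j [ 0.52  0.37  1.78 -0.    0.99 -0.13] F [-0.7  0.6  0.3] w 0.512
t: 26.55
tcp_pos: [0.507, 0.2939, 0.1499]
orientation: [0.445, 0.895, 0.0, -0.0]
ft_force: [-0.2, 1.3, -1.2]
gripper_width: 0.512
t 26.55 p [0.507  0.2939 0.1499] psi 0.648 j [ 0.52  0.36  1.78  0.    1.   -0.13] F [-0.2  1.3 -1.2] w 0.512
[ 0.02 -0.03 -0.04]
```

View pics/s12.png

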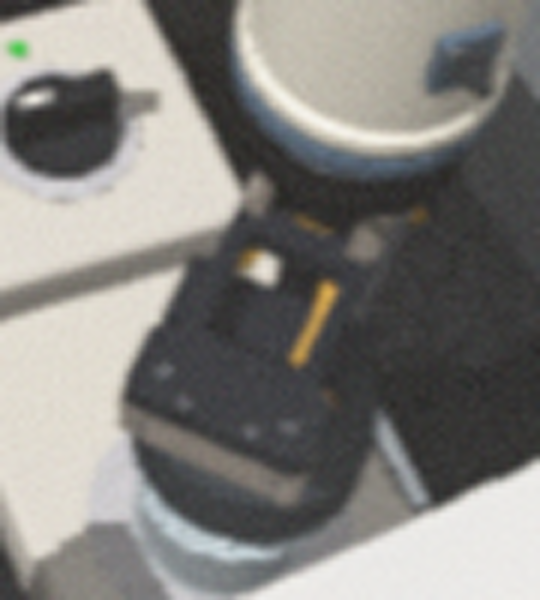

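Lifting at exactly the cap's weight (1.2 N), centred. Continue.

```bash
python3 -m crank '[{"translation":[0,0,-0.3],"turn":0},{"translation":[0,0,-0.3],"turn":0},{"translation":[0,0,-0.3],"turn":0},{"translation":[0,0,-0.3],"turn":0},{"translation":[0,0,0],"turn":0},{"translation":[0,0,0],"turn":0}]'; python3 d.py;python3 -m crank '[{"translation":[0,0,-0.5],"turn":0},{"translation":[0,0,-0.5],"turn":0},{"translation":[0,0,-0.5],"turn":0},{"translation":[0,0,-0.5],"turn":0},{"translation":[0,0,0],"turn":0},{"translation":[0,0,0],"turn":0}]'; python3 d.py;python3 - <<'E'
from h import *
s=viewer.capture("side"); cut(s,350,235,110,120,5,"s13.png")
E
```

```text
t: 27.35
tcp_pos: [0.507, 0.2938, 0.1619]
orientation: [0.445, 0.895, -0.0, -0.0]
ft_force: [0.1, -0.1, -0.3]
gripper_width: 0.511
t 27.35 p [0.507  0.2938 0.1619] psi 0.648 j [ 0.52  0.35  1.77 -0.    1.02 -0.13] F [ 0.1 -0.1 -0.3] w 0.511
t: 28.1
tcp_pos: [0.507, 0.2938, 0.1818]
orientation: [0.445, 0.895, -0.0, -0.0]
ft_force: [-0.2, -0.0, -0.6]
gripper_width: 0.515
t 28.1 p [0.507  0.2938 0.1818] psi 0.648 j [ 0.52  0.33  1.75  0.    1.06 -0.13] F [-0.2 -0.  -0.6] w 0.515
```

View pics/s13.png

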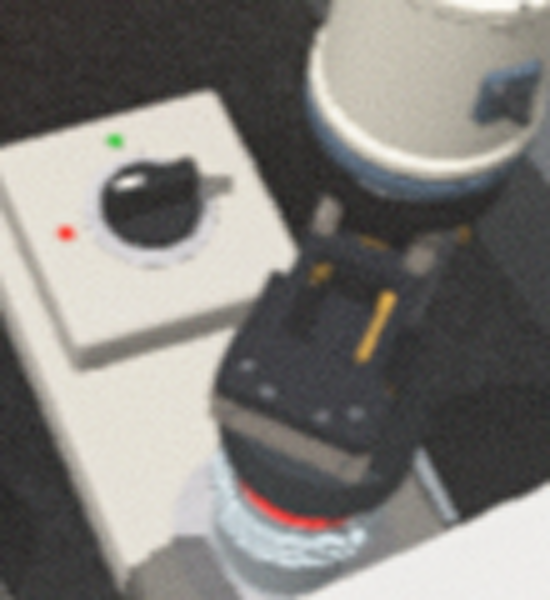

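```bash
python3 - <<'E'
from h import *
c=viewer.capture("top")
for n,p,z in [("boardTL",(358,233),.022),("BL",(354,314),.022),("BR",(472,321),.022),("TR",(474,240),.022),("front edge",(320,347),0),("mill BR",(285,308),0),("mill TR",(290,249),.04),("shaker top",(332,195),.09),("shaker",(332,212),.0),("lid",(397,187),.1),("jarbase",(397,195),0)]: print(n,onz(c,*p,z).round(3))
cv2.imwrite("pics/top14.png",c["pixels"])
E
```

```text
boardTL [ 0.593 -0.125  0.022]
BL [ 0.387 -0.107  0.022]
BR [ 0.361 -0.403  0.022]
TR [ 0.566 -0.423  0.022]
front edge [ 0.306 -0.019  0.   ]
mill BR [0.407 0.068 0.   ]
mill TR [0.554 0.05  0.04 ]
shaker top [ 0.679 -0.059  0.09 ]
shaker [ 0.654 -0.061  0.   ]
lid [ 0.693 -0.219  0.1  ]
jarbase [ 0.695 -0.235  0.   ]
```

View pics/top14.png

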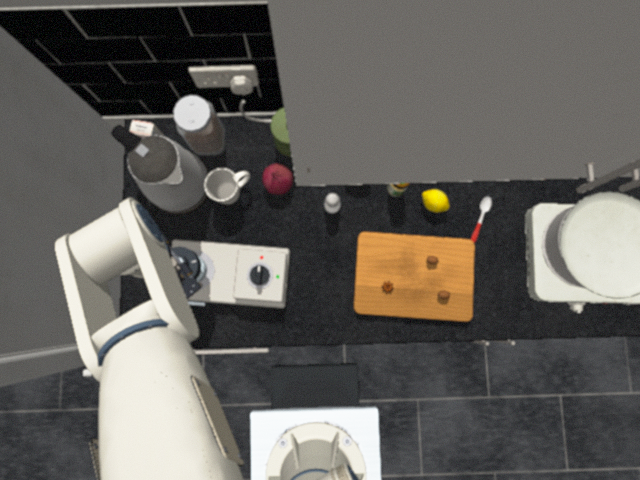

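```bash
python3 -m crank '[{"translation":[0,0,-1],"turn":0},{"translation":[0,0,-1],"turn":0},{"translation":[0,0,-1],"turn":0},{"translation":[0,0,0],"turn":0}]'; python3 d.py .44 -.028 .21
```

```text
t: 28.7
tcp_pos: [0.5077, 0.2942, 0.2132]
orientation: [0.445, 0.895, 0.001, 0.001]
ft_force: [-0.2, -0.9, -2.6]
gripper_width: 0.519
t 28.7 p [0.5077 0.2942 0.2132] psi 0.648 j [ 0.52  0.29  1.72 -0.    1.12 -0.13] F [-0.2 -0.9 -2.6] w 0.519
tool cm [-21.6  -24.84   0.27]
```

```bash
python3 -m crank '[{"translation":[-2.7,-3.1,0],"turn":0},{"translation":[-2.7,-3.1,0],"turn":0},{"translation":[-2.7,-3.1,0],"turn":0},{"translation":[-2.7,-3.1,0],"turn":0},{"translation":[-2.7,-3.1,0],"turn":0},{"translation":[-2.7,-3.1,0],"turn":0},{"translation":[-2.7,-3.1,0],"turn":0},{"translation":[-2.7,-3.1,0],"turn":0}]'
python3 -m crank '[{"translation":[0,0,2],"turn":0},{"translation":[0,0,2],"turn":0},{"translation":[0,0,2],"turn":0},{"translation":[0,0,2],"turn":0},{"translation":[0,0,2],"turn":0},{"translation":[0,0,2],"turn":0},{"translation":[0,0,2],"turn":0},{"translation":[0,0,0],"turn":0}]'
python3 d.py .44 -.028 .04;python3 - <<'E'
from h import *
s=viewer.capture("side"); cut(s,260,200,180,150,4,"s15.png")
E
```

```text
t: 29.7
tcp_pos: [0.4392, -0.0293, 0.2119]
orientation: [0.445, 0.895, 0.0, 0.0]
ft_force: [1.0, -0.2, -2.1]
gripper_width: 0.515
t: 30.7
tcp_pos: [0.4385, -0.028, 0.0709]
orientation: [0.445, 0.895, -0.001, -0.001]
ft_force: [0.2, -0.1, -0.9]
gripper_width: 0.518
t 30.7 p [ 0.4385 -0.028   0.0709] psi 0.648 j [-0.07  0.28  2.14 -0.    0.73 -0.72] F [ 0.2 -0.1 -0.9] w 0.518
tool cm [-0.09  0.13  3.09]
```

View pics/s15.png

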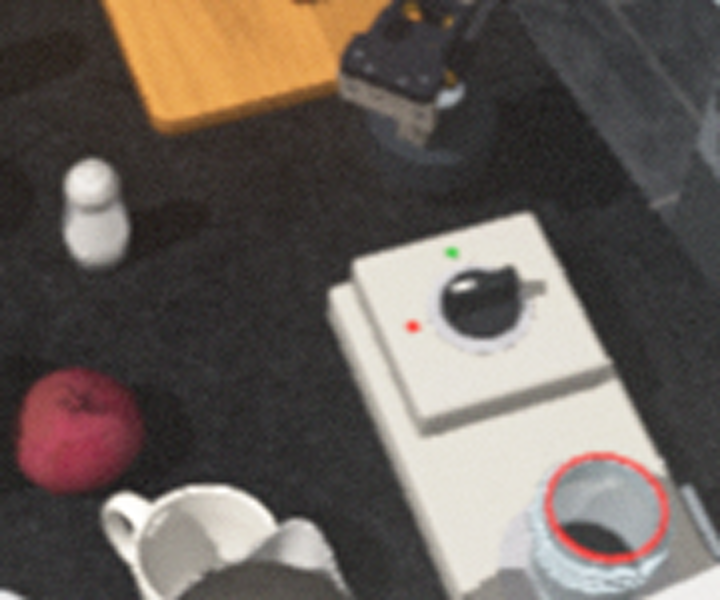

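Hopper open, switch off. Lower the cap to contact.

```bash
python3 -m crank '[{"translation":[0,0,1.3],"turn":0},{"translation":[0,0,1.2],"turn":0},{"translation":[0,0,0.3],"turn":0},{"translation":[0,0,0],"turn":0}]'; python3 d.py;python3 -m crank '[{"translation":[0,0,0.3],"turn":0},{"translation":[0,0,0.2],"turn":0},{"translation":[0,0,0],"turn":0}]'; python3 d.py
```

```text
t: 31.25
tcp_pos: [0.4395, -0.028, 0.0436]
orientation: [0.445, 0.895, -0.0, -0.0]
ft_force: [0.4, -0.2, -1.5]
gripper_width: 0.514
t 31.25 p [ 0.4395 -0.028   0.0436] psi 0.648 j [-0.07  0.33  2.15  0.    0.66 -0.72] F [ 0.4 -0.2 -1.5] w 0.514
t: 31.62
tcp_pos: [0.4396, -0.0281, 0.0388]
orientation: [0.445, 0.895, -0.0, -0.0]
ft_force: [0.1, -0.1, -2.2]
gripper_width: 0.517
t 31.62 p [ 0.4396 -0.0281  0.0388] psi 0.648 j [-0.07  0.34  2.16  0.    0.64 -0.72] F [ 0.1 -0.1 -2.2] w 0.517
```

```bash
python3 -m crank '[{"translation":[0,0,0.2],"turn":0},{"translation":[0,0,0],"turn":0}]'; python3 d.py;python3 -m crank '[{"translation":[0,0,0.1],"turn":0},{"translation":[0,0,0.1],"turn":0},{"translation":[0,0,0],"turn":0}]'; python3 d.py
```

```text
t: 31.88
tcp_pos: [0.4399, -0.0282, 0.0371]
orientation: [0.445, 0.895, 0.0, 0.0]
ft_force: [-0.6, -1.2, 3.6]
gripper_width: 0.512
t 31.88 p [ 0.4399 -0.0282  0.0371] psi 0.648 j [-0.07  0.35  2.16 -0.    0.64 -0.72] F [-0.6 -1.2  3.6] w 0.512
t: 32.25
tcp_pos: [0.44, -0.0283, 0.0368]
orientation: [0.445, 0.895, 0.0, 0.0]
ft_force: [-9.2, -0.9, 39.3]
gripper_width: 0.511
t 32.25 p [ 0.44   -0.0283  0.0368] psi 0.648 j [-0.07  0.35  2.16 -0.    0.64 -0.72] F [-9.2 -0.9 39.3] w 0.511
```

```bash
python3 -m crank '[{"translation":[0,0,-0.2],"turn":0},{"translation":[0,0,0],"turn":0}]'; python3 d.py;python3 -m crank '[{"translation":[0,0,0],"turn":0},{"translation":[0,0,0],"turn":0},{"translation":[0,0,0],"turn":0},{"translation":[0,0,-2],"turn":0},{"translation":[0,0,-3],"turn":0},{"translation":[0,0,-3],"turn":0},{"translation":[0,0,-4],"turn":0},{"translation":[0,0,-4],"turn":0}]' 1; python3 d.py;python3 - <<'E'
from h import *
s=viewer.capture("side"); cut(s,260,140,180,150,4,"s16.png")
c=viewer.capture("top"); cut(c,260,200,230,130,3.4,"t16.png")
E
```

```text
t: 32.5
tcp_pos: [0.44, -0.0281, 0.037]
orientation: [0.445, 0.895, 0.0, 0.0]
ft_force: [-0.8, -2.7, 4.9]
gripper_width: 0.512
t 32.5 p [ 0.44   -0.0281  0.037 ] psi 0.648 j [-0.07  0.35  2.16 -0.    0.64 -0.72] F [-0.8 -2.7  4.9] w 0.512
t: 33.5
tcp_pos: [0.4394, -0.028, 0.198]
orientation: [0.445, 0.895, -0.0, -0.0]
ft_force: [0.2, -0.5, 0.1]
gripper_width: 1.002
t 33.5 p [ 0.4394 -0.028   0.198 ] psi 0.648 j [-0.07  0.08  2.03  0.    1.03 -0.72] F [ 0.2 -0.5  0.1] w 1.002
```

View pics/s16.png

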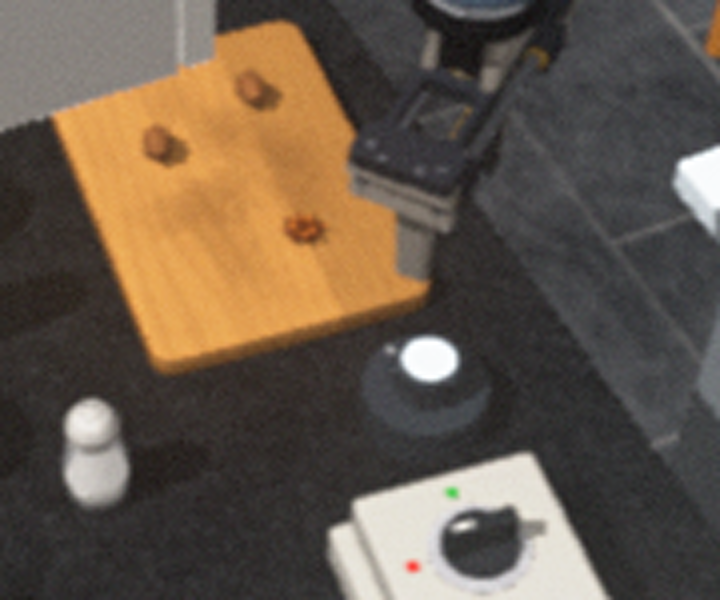

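View pics/t16.png

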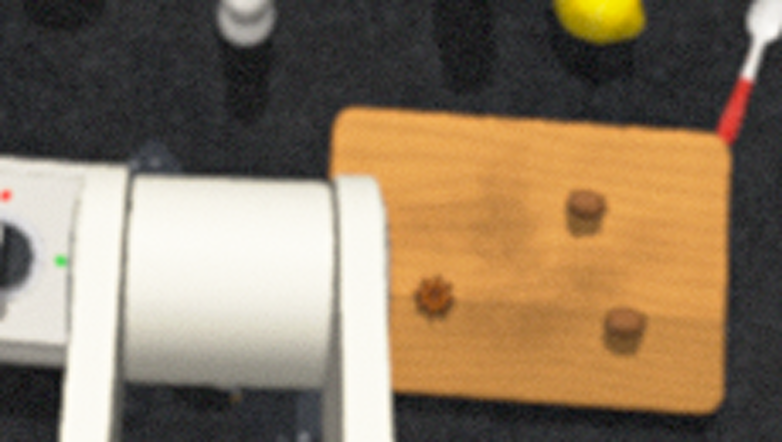

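```bash
cat > sp.py <<'E'
from m import *
def spices(show=True):
    c=viewer.capture("top"); s=viewer.capture("side"); out={}
    for n,cc in(("top",c),("side",s)):
        hsv=cv2.cvtColor(cc["pixels"],cv2.COLOR_BGR2HSV).astype(int); im=cc["pixels"].astype(int)
        poly=[proj(cc,[x,y,.022]) for x,y in((.385,-.112),(.590,-.130),(.564,-.418),(.363,-.398))]
        M=np.zeros(im.shape[:2],np.uint8); cv2.fillConvexPoly(M,np.round(poly).astype(int),1)
        dark=((im[...,2]<150)&(M>0)).astype(np.uint8)
        n_,l,st,ce=cv2.connectedComponentsWithStats(dark)
        for i in range(1,n_):
            if st[i][4]>12:
                ys,xs=np.nonzero(l==i); 
                print(n,st[i][:5],ce[i].round(1),"mean",im[ys,xs].mean(0).round(),onz(cc,*ce[i],.033).round(4))
    return c,s
if __name__=="__main__":
    c,s=spices()
    g=np.clip(c["pixels"][130:345,290:540].astype(float)*2.5,0,255).astype(np.uint8)
    cv2.imwrite("pics/bright.png",cv2.resize(g,None,fx=3,fy=2.7))
E
python3 sp.py
```

```text
top [427 259  11  10  78] [431.4 263.6] mean [ 47.  87. 128.] [ 0.5073 -0.3071  0.033 ]
top [356 283   4  33  81] [357.8 303.7] mean [115. 124. 128.] [ 0.4121 -0.1162  0.033 ]
top [382 284  11  10  74] [387.1 288.7] mean [ 34.  77. 130.] [ 0.4472 -0.1916  0.033 ]
top [438 293  12  11  92] [443.1 298.5] mean [ 45.  84. 123.] [ 0.4186 -0.3309  0.033 ]
top [375 315  54   4  81] [397.5 316.5] mean [42. 70. 97.] [ 0.3775 -0.2141  0.033 ]
side [306 150   7   5  22] [309.2 152.1] mean [134. 140. 146.] [ 0.4467 -0.3878  0.033 ]
side [271 152  33  15 213] [286.9 158.9] mean [126. 131. 137.] [ 0.5208 -0.3888  0.033 ]
side [321 159   9   9  40] [325.4 163.6] mean [ 46.  81. 125.] [ 0.4227 -0.3214  0.033 ]
side [346 173  24  39 214] [356.5 193. ] mean [ 86.  96. 107.] [ 0.3923 -0.1752  0.033 ]
side [297 174   9   7  37] [301.9 177.5] mean [ 46.  82. 125.] [ 0.5109 -0.2981  0.033 ]
side [332 195  10   6  36] [336.5 197.6] mean [ 39.  76. 134.] [ 0.4527 -0.1836  0.033 ]
```

View pics/bright.png

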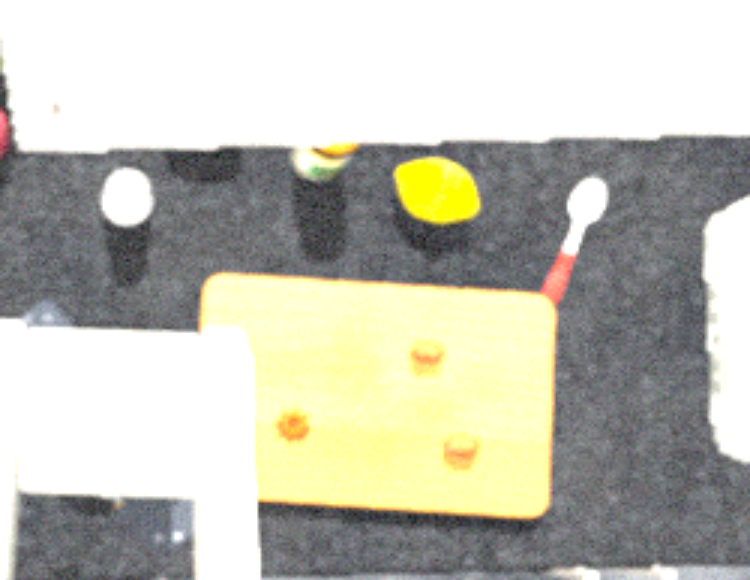

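```bash
python3 - <<'E'
from m import *
c=viewer.capture("top"); s=viewer.capture("side")
cut(s,280,140,80,75,9,"s17.png")
T=dict(a=(432.4,260.8),b=(443.8,294.8),an=(388,287.3)); S=dict(a=(300.,175.6),b=(322.8,161.8),an=(336,197))
for k in T: print(k,onz(c,*T[k],.033 if k!="an" else .028).round(4), tri(c,T[k],s,S[k]))
E
python3 d.py
```

```text
a [ 0.5143 -0.3102  0.033 ] (array([ 0.51333521, -0.30968755,  0.03168325]), np.float64(0.0025905391547664217))
b [ 0.4278 -0.3334  0.033 ] (array([ 0.42704263, -0.33286703,  0.03272023]), np.float64(0.0019219601018431447))
an [ 0.4509 -0.1948  0.028 ] (array([ 0.44996609, -0.19470329,  0.02343131]), np.float64(0.002647342418812437))
t 33.8 p [ 0.4389 -0.028   0.1958] psi 0.648 j [-0.07  0.08  2.03  0.    1.03 -0.72] F [ 0.5  0.  -0.3] w 0.999
```

View pics/s17.png

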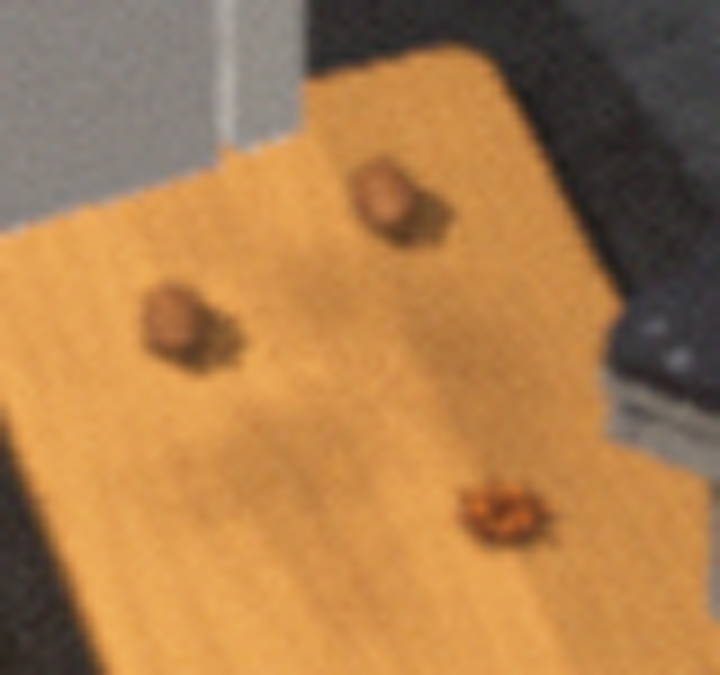

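```bash
python3 d.py .450 -.1947 .0245
```

```text
t 33.8 p [ 0.4389 -0.028   0.1958] psi 0.648 j [-0.07  0.08  2.03  0.    1.03 -0.72] F [ 0.5  0.  -0.3] w 0.999
tool cm [-13.98  -9.15  17.13]
```

```bash
python3 -m crank '[{"translation":[-3.5,-2.3,0],"turn":0},{"translation":[-3.5,-2.3,0],"turn":0},{"translation":[-3.5,-2.3,0],"turn":0},{"translation":[-3.5,-2.3,0],"turn":0},{"translation":[0,0,3],"turn":0},{"translation":[0,0,3],"turn":0},{"translation":[0,0,3],"turn":0},{"translation":[0,0,2],"turn":0}]' 0.6; python3 -m crank '[{"translation":[0,0,1.5],"turn":0},{"translation":[0,0,0],"turn":0},{"translation":[0,0,0],"turn":0}]';python3 d.py .450 -.1947 .0245;python3 - <<'E'
from h import *
s=viewer.capture("side"); cut(s,300,150,80,75,8,"s18.png")
E
```

```text
t: 34.8
tcp_pos: [0.4491, -0.1945, 0.084]
orientation: [0.445, 0.895, -0.0, -0.002]
ft_force: [1.2, -0.2, -0.7]
gripper_width: 0.599
t: 35.17
tcp_pos: [0.4511, -0.1953, 0.0722]
orientation: [0.445, 0.895, 0.0, 0.0]
ft_force: [0.6, -0.6, -0.2]
gripper_width: 0.6
t 35.17 p [ 0.4511 -0.1953  0.0722] psi 0.648 j [-0.41  0.34  2.03  0.    0.76 -1.06] F [ 0.6 -0.6 -0.2] w 0.6
tool cm [ 0.12 -0.05  4.77]
```

View pics/s18.png

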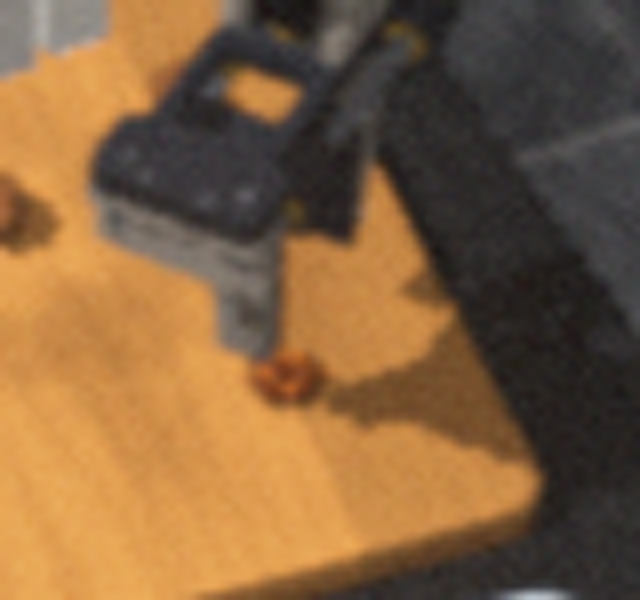

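```bash
python3 -m crank '[{"translation":[0.1,0,1.5],"turn":0},{"translation":[0,0,1.5],"turn":0},{"translation":[0,0,1.2],"turn":0},{"translation":[0,0,0.5],"turn":0},{"translation":[0,0,0],"turn":0},{"translation":[0,0,0],"turn":0}]';python3 d.py .450 -.1947 .0245; python3 -m crank '[{"translation":[0,0,0],"turn":0},{"translation":[0,0,0],"turn":0},{"translation":[0,0,0],"turn":0},{"translation":[0,0,0],"turn":0}]' 0 10; python3 d.py
```

```text
t: 35.98
tcp_pos: [0.4505, -0.1945, 0.0251]
orientation: [0.445, 0.895, 0.0, 0.0]
ft_force: [0.7, 0.5, 1.2]
gripper_width: 0.6
t 35.98 p [ 0.4505 -0.1945  0.0251] psi 0.648 j [-0.41  0.43  2.06  0.    0.66 -1.06] F [0.7 0.5 1.2] w 0.6
tool cm [ 0.02 -0.05  0.06]
t: 36.48
tcp_pos: [0.4504, -0.1945, 0.0251]
orientation: [0.445, 0.895, 0.0, 0.0]
ft_force: [-0.5, -0.4, 2.9]
gripper_width: 0.33
t 36.48 p [ 0.4504 -0.1945  0.0251] psi 0.648 j [-0.41  0.43  2.06  0.    0.66 -1.06] F [-0.5 -0.4  2.9] w 0.33
```

```bash
python3 -m crank '[{"translation":[0,0,-2],"turn":0},{"translation":[0,0,-3],"turn":0},{"translation":[0,0,-4],"turn":0},{"translation":[0,0,-4],"turn":0},{"translation":[0,0,-2],"turn":0},{"translation":[0,0,0],"turn":0}]' - 15;python3 d.py .507 .294 .17
```

```text
t: 37.22
tcp_pos: [0.4511, -0.1948, 0.1762]
orientation: [0.445, 0.895, 0.0, 0.002]
ft_force: [0.2, 0.1, -0.0]
gripper_width: 0.328
t 37.23 p [ 0.4511 -0.1948  0.1762] psi 0.648 j [-0.41  0.19  1.95  0.    1.   -1.06] F [ 0.2  0.1 -0. ] w 0.328
tool cm [35.6  33.96  0.57]
```

```bash
python3 -m crank '[{"translation":[4.2,4,0],"turn":0},{"translation":[4.2,4,0],"turn":0},{"translation":[4.2,4,0],"turn":0},{"translation":[4.2,4,0],"turn":0},{"translation":[4.2,4,0],"turn":0},{"translation":[4.2,4,0],"turn":0},{"translation":[4.2,4,0],"turn":0},{"translation":[4.2,4,0],"turn":0}]';python3 -m crank '[{"translation":[2,2,0],"turn":0},{"translation":[0,0,0],"turn":0},{"translation":[0,0,0],"turn":0}]';python3 d.py .507 .294 .125;python3 - <<'E'
from h import *
s=viewer.capture("side"); cut(s,350,220,110,120,5,"s19.png")
E
```

```text
t: 38.22
tcp_pos: [0.5018, 0.2683, 0.1732]
orientation: [0.445, 0.895, -0.001, -0.001]
ft_force: [0.7, -0.5, 0.4]
gripper_width: 0.326
t: 38.6
tcp_pos: [0.5057, 0.2935, 0.1736]
orientation: [0.445, 0.895, -0.001, -0.001]
ft_force: [0.5, -0.3, -0.3]
gripper_width: 0.328
t 38.6 p [0.5057 0.2935 0.1736] psi 0.648 j [ 0.52  0.33  1.76 -0.    1.05 -0.12] F [ 0.5 -0.3 -0.3] w 0.328
tool cm [-0.04  0.15  4.86]
```

View pics/s19.png

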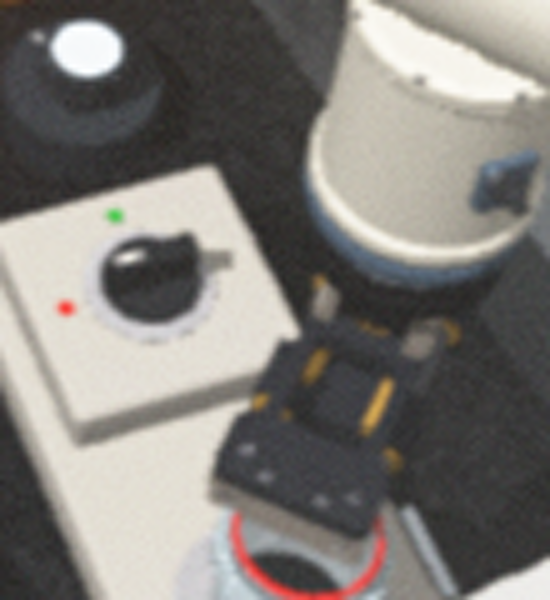

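```bash
python3 -m crank '[{"translation":[0,0.15,1.5],"turn":0},{"translation":[0,0,1.5],"turn":0},{"translation":[0,0,1.4],"turn":0},{"translation":[0,0,0.6],"turn":0},{"translation":[0,0,0],"turn":0},{"translation":[0,0,0],"turn":0}]';python3 d.py .507 .294 .12; python3 -m crank '[{"translation":[0,0,0],"turn":0},{"translation":[0,0,0],"turn":0},{"translation":[0,0,0],"turn":0},{"translation":[0,0,-2],"turn":0},{"translation":[0,0,-3],"turn":0},{"translation":[0,0,-2],"turn":0},{"translation":[0,0,0],"turn":0}]' 0.6; python3 - <<'E'
from h import *
s=viewer.capture("side"); cut(s,350,220,110,120,5,"s20.png")
c=viewer.capture("top"); cut(c,140,220,120,100,6,"t20.png")
E
```

```text
t: 39.4
tcp_pos: [0.5079, 0.2958, 0.1252]
orientation: [0.445, 0.895, 0.0, 0.0]
ft_force: [-0.4, 1.0, -0.2]
gripper_width: 0.329
t 39.4 p [0.5079 0.2958 0.1252] psi 0.648 j [ 0.52  0.39  1.79 -0.    0.95 -0.12] F [-0.4  1.  -0.2] w 0.329
tool cm [-0.08 -0.18  0.52]
t: 40.28
tcp_pos: [0.5086, 0.2961, 0.1964]
orientation: [0.445, 0.895, 0.001, 0.001]
ft_force: [0.2, 0.1, 0.8]
gripper_width: 0.601
```

View pics/s20.png

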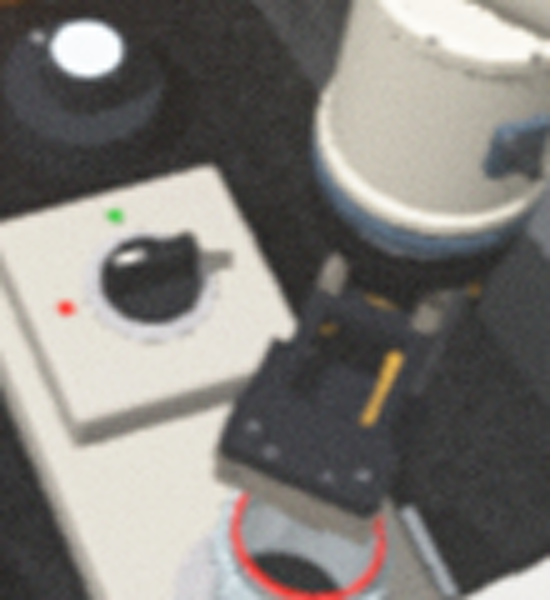

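```bash
python3 d.py .4273 -.333 .15 
```

```text
t 40.38 p [0.5073 0.2954 0.1943] psi 0.648 j [ 0.52  0.31  1.74  0.    1.09 -0.12] F [-0.2 -0.3  0.2] w 0.598
tool cm [-45.27 -44.31   4.45]
```

```bash
python3 -m crank '[{"translation":[-3.8,-3.7,0],"turn":0},{"translation":[-3.8,-3.7,0],"turn":0},{"translation":[-3.8,-3.7,0],"turn":0},{"translation":[-3.8,-3.7,0],"turn":0},{"translation":[-3.8,-3.7,0],"turn":0},{"translation":[-3.8,-3.7,0],"turn":0},{"translation":[-3.8,-3.7,0],"turn":0},{"translation":[-3.8,-3.7,0],"turn":0}]'; python3 - <<'E'
from h import *
c=viewer.capture("top"); cut(c,140,220,120,100,6,"t21.png"); cut(c,340,220,150,110,5,"t21b.png")
s=viewer.capture("side"); cut(s,260,140,120,100,6,"s21.png")
cut(s,380,290,70,70,8,"s21b.png")
E
python3 d.py .4273 -.333 .15
```

```text
t: 41.38
tcp_pos: [0.4541, -0.127, 0.1938]
orientation: [0.445, 0.895, -0.0, -0.001]
ft_force: [0.9, 0.2, 0.6]
gripper_width: 0.6
t 41.48 p [ 0.4538 -0.1293  0.1938] psi 0.644 j [-0.28  0.14  1.97 -0.    1.03 -0.92] F [ 0.4 -0.2 -0.9] w 0.598
tool cm [-14.7  -14.35   4.4 ]
```

View pics/t21.png

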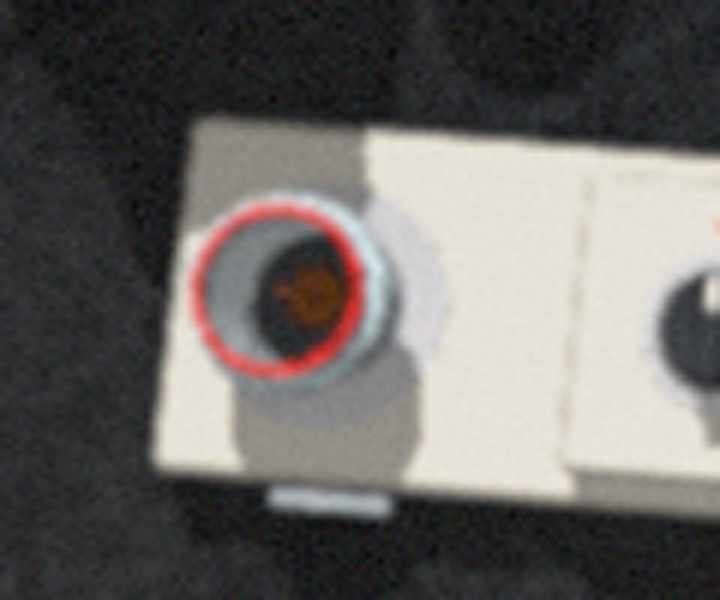

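View pics/t21b.png

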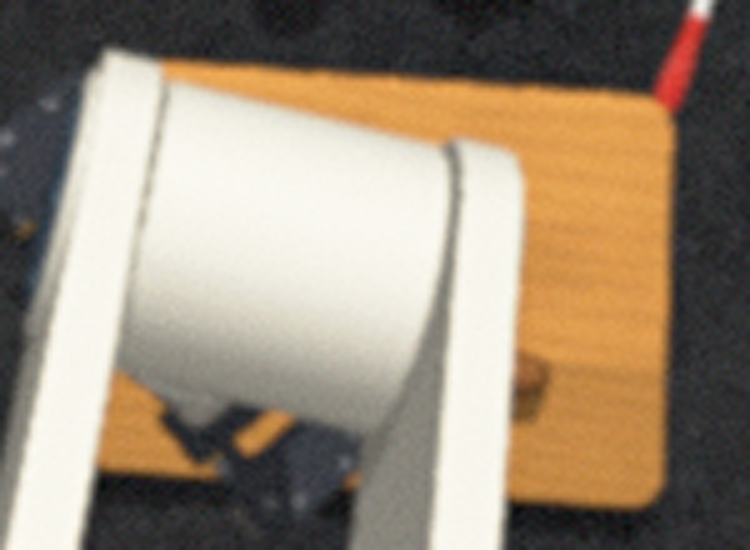

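View pics/s21.png

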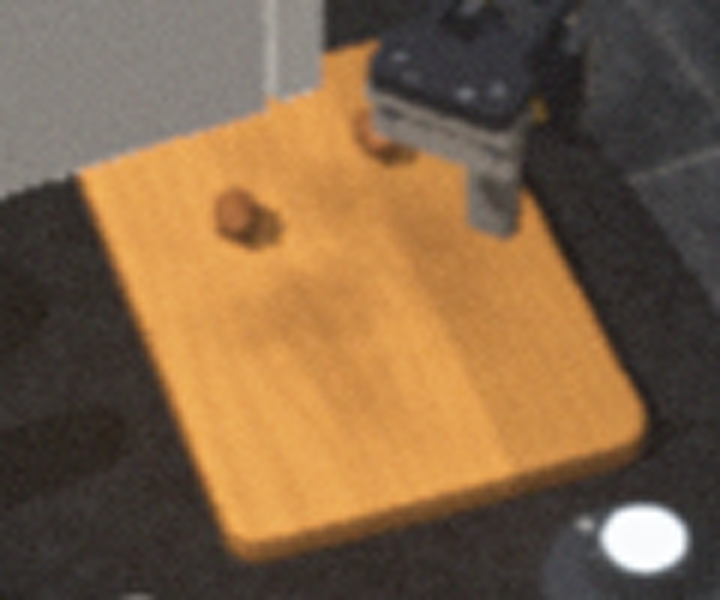

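```bash
python3 -m crank '[{"translation":[-3.7,-3.6,0],"turn":0},{"translation":[-3.7,-3.6,0],"turn":0},{"translation":[-3.7,-3.6,0],"turn":0},{"translation":[-3.6,-3.5,0],"turn":0},{"translation":[0,0,2],"turn":0.16},{"translation":[0,0,2],"turn":0.16},{"translation":[0,0,2],"turn":0.16},{"translation":[0,0,2],"turn":0.16}]' 0.6; python3 -m crank '[{"translation":[0,0,2],"turn":0},{"translation":[0,0,0],"turn":0},{"translation":[0,0,0],"turn":0}]';  python3 - <<'E'
from h import *
s=viewer.capture("side"); cut(s,280,110,90,90,7,"s22.png")
E
python3 d.py .4273 -.333 .033 0
```

```text
t: 42.48
tcp_pos: [0.4296, -0.3279, 0.1131]
orientation: [0.706, 0.708, 0.0, -0.001]
ft_force: [0.1, -0.0, 0.3]
gripper_width: 0.598
t: 42.85
tcp_pos: [0.43, -0.3287, 0.0949]
orientation: [0.704, 0.71, 0.0, -0.0]
ft_force: [0.1, -0.1, 0.7]
gripper_width: 0.604
t 42.9 p [ 0.4302 -0.3289  0.0953] psi 0.008 j [-0.66  0.37  1.91  0.    0.85 -0.66] F [-0.1 -0.2 -0.4] w 0.606
tool cm [-0.4  -0.3   6.23]
turn 0.008
```

View pics/s22.png

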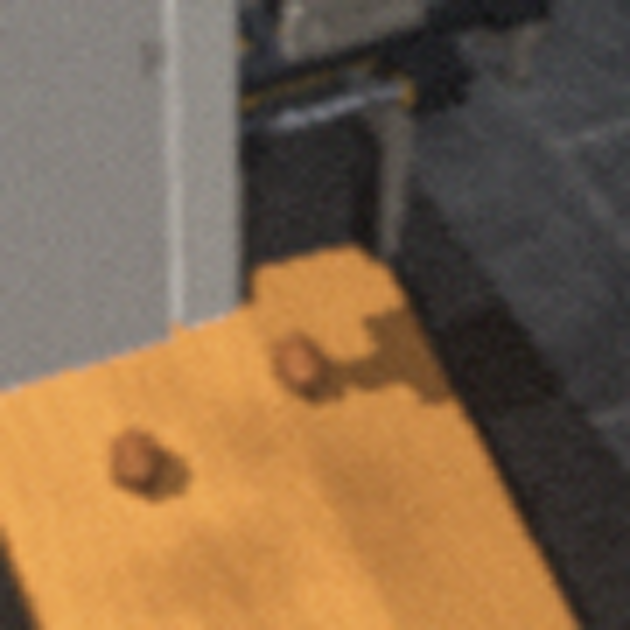

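```bash
python3 -m crank '[{"translation":[-0.4,-0.3,1.5],"turn":0},{"translation":[0,0,2],"turn":0},{"translation":[0,0,1.8],"turn":0},{"translation":[0,0,1],"turn":0},{"translation":[0,0,0.6],"turn":0},{"translation":[0,0,0],"turn":0},{"translation":[0,0,0],"turn":0}]';python3 d.py .4273 -.333 .0265 0; python3 -m crank '[{"translation":[0,0,0],"turn":0},{"translation":[0,0,0],"turn":0},{"translation":[0,0,0],"turn":0},{"translation":[0,0,0],"turn":0}]' 0 15; python3 d.py
```

```text
t: 43.78
tcp_pos: [0.4272, -0.3333, 0.0263]
orientation: [0.704, 0.71, 0.0, 0.0]
ft_force: [0.2, -0.4, 1.5]
gripper_width: 0.599
t 43.77 p [ 0.4272 -0.3333  0.0263] psi 0.008 j [-0.67  0.48  1.95  0.    0.71 -0.67] F [ 0.2 -0.4  1.5] w 0.599
tool cm [ 0.03  0.01 -0.02]
turn 0.008
t: 44.28
tcp_pos: [0.4269, -0.333, 0.026]
orientation: [0.704, 0.71, 0.0, 0.0]
ft_force: [0.2, 0.3, 0.9]
gripper_width: 0.245
t 44.27 p [ 0.4269 -0.333   0.026 ] psi 0.008 j [-0.67  0.48  1.95  0.    0.71 -0.67] F [0.2 0.3 0.9] w 0.245
```

```bash
python3 -m crank '[{"translation":[0,0,-2],"turn":0},{"translation":[0,0,-3],"turn":0},{"translation":[0,0,-4],"turn":0},{"translation":[0,0,-4],"turn":0},{"translation":[0,0,-2],"turn":0},{"translation":[0,0,0],"turn":0}]' - 20;python3 d.py .507 .293 .17
```

```text
t: 45.02
tcp_pos: [0.4277, -0.3337, 0.1773]
orientation: [0.704, 0.71, 0.0, 0.002]
ft_force: [-0.1, -0.3, -0.7]
gripper_width: 0.241
t 45.02 p [ 0.4277 -0.3337  0.1773] psi 0.008 j [-0.67  0.26  1.85 -0.    1.02 -0.67] F [-0.1 -0.3 -0.7] w 0.241
tool cm [62.6   8.44  0.63]
```

```bash
python3 -m crank '[{"translation":[5,0.7,0],"turn":0},{"translation":[5,0.7,0],"turn":0},{"translation":[5,0.7,0],"turn":0},{"translation":[5,0.7,0],"turn":0},{"translation":[5,0.7,0],"turn":0},{"translation":[5,0.7,0],"turn":0},{"translation":[5,0.7,0],"turn":0},{"translation":[5,0.7,0],"turn":0}]';python3 -m crank '[{"translation":[5,0.6,0],"turn":0},{"translation":[5,0.6,0],"turn":0},{"translation":[5,0.6,0],"turn":0},{"translation":[5,0.6,0],"turn":0},{"translation":[2.6,0.4,0],"turn":0},{"translation":[0,0,0],"turn":0},{"translation":[0,0,0],"turn":0}]';python3 d.py .507 .294 .125
```

```text
t: 46.02
tcp_pos: [0.4789, 0.0689, 0.1745]
orientation: [0.704, 0.71, -0.001, -0.0]
ft_force: [-0.1, -0.2, 0.4]
gripper_width: 0.245
t: 46.9
tcp_pos: [0.5054, 0.2923, 0.1752]
orientation: [0.704, 0.71, -0.001, -0.0]
ft_force: [0.4, -0.1, -0.1]
gripper_width: 0.245
t 46.9 p [0.5054 0.2923 0.1752] psi 0.008 j [ 0.52  0.33  1.76 -0.    1.05  0.51] F [ 0.4 -0.1 -0.1] w 0.245
tool cm [0.18 0.17 5.02]
```

```bash
python3 -m crank '[{"translation":[0,0,1.5],"turn":0},{"translation":[0,0,1.5],"turn":0},{"translation":[0,0,1.4],"turn":0},{"translation":[0,0,0.6],"turn":0},{"translation":[0,0,0],"turn":0},{"translation":[0,0,0],"turn":0}]';python3 d.py .507 .294 .12; python3 -m crank '[{"translation":[0,0,0],"turn":0},{"translation":[0,0,0],"turn":0},{"translation":[0,0,0],"turn":0},{"translation":[0,0,-2],"turn":0},{"translation":[0,0,-3],"turn":0},{"translation":[0,0,-2],"turn":0},{"translation":[0,0,0],"turn":0}]' 0.6; python3 d.py .5137 -.309 .17
```

```text
t: 47.65
tcp_pos: [0.5062, 0.2938, 0.1262]
orientation: [0.704, 0.71, 0.0, 0.0]
ft_force: [-0.2, -0.2, -0.5]
gripper_width: 0.245
t 47.65 p [0.5062 0.2938 0.1262] psi 0.008 j [0.52 0.39 1.8  0.   0.95 0.52] F [-0.2 -0.2 -0.5] w 0.245
tool cm [0.02 0.08 0.62]
t: 48.52
tcp_pos: [0.5068, 0.2941, 0.1974]
orientation: [0.704, 0.71, 0.002, 0.0]
ft_force: [-0.2, -0.8, -0.1]
gripper_width: 0.601
t 48.52 p [0.5068 0.2941 0.1974] psi 0.008 j [0.52 0.31 1.74 0.   1.09 0.52] F [-0.2 -0.8 -0.1] w 0.601
tool cm [-60.32   0.21   2.64]
```

```bash
python3 d.py .44 -.309 .17; python3 -m crank '[{"translation":[-5,-0.6,0],"turn":0},{"translation":[-5,-0.6,0],"turn":0},{"translation":[-5,-0.6,0],"turn":0},{"translation":[-5,-0.6,0],"turn":0},{"translation":[-5,-0.6,0],"turn":0},{"translation":[-5,-0.6,0],"turn":0},{"translation":[-5,-0.6,0],"turn":0},{"translation":[-5,-0.6,0],"turn":0}]';python3 - <<'E'
from h import *
c=viewer.capture("top"); cut(c,140,220,120,100,6,"t23.png"); cut(c,340,220,150,110,5,"t23b.png")
s=viewer.capture("side"); cut(s,260,140,120,100,6,"s23.png")
E
python3 d.py .44 -.309 .17
```

```text
t 48.52 p [0.5068 0.2941 0.1974] psi 0.008 j [0.52 0.31 1.74 0.   1.09 0.52] F [-0.2 -0.8 -0.1] w 0.601
tool cm [-60.26  -7.16   2.62]
t: 49.52
tcp_pos: [0.4602, -0.1082, 0.1949]
orientation: [0.704, 0.71, -0.0, -0.0]
ft_force: [0.7, 0.5, -0.0]
gripper_width: 0.598
t 49.62 p [ 0.4599 -0.1103  0.1949] psi 0.004 j [-0.24  0.14  1.97 -0.    1.04 -0.24] F [-0.6  0.4 -0.3] w 0.601
tool cm [-19.86  -2.08   2.51]
```

View pics/t23.png

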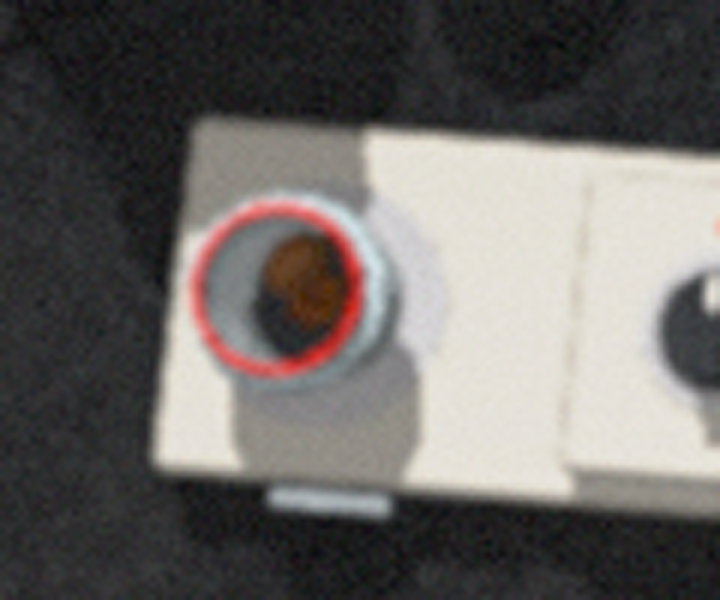

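View pics/t23b.png

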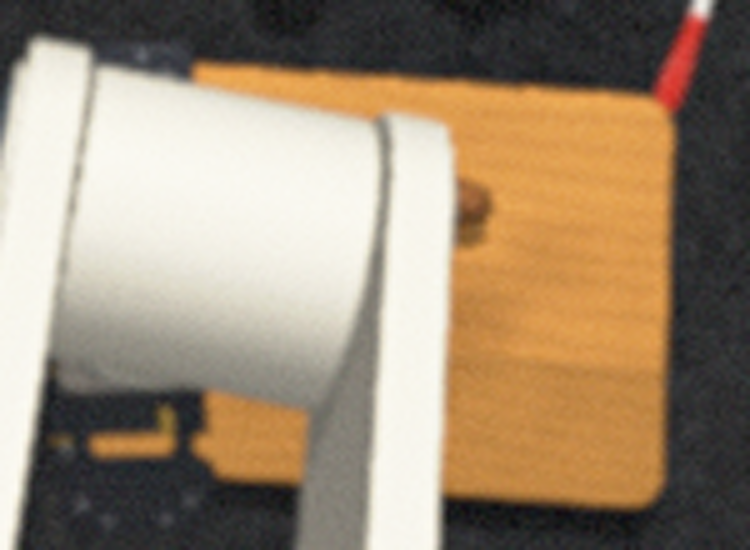

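View pics/s23.png

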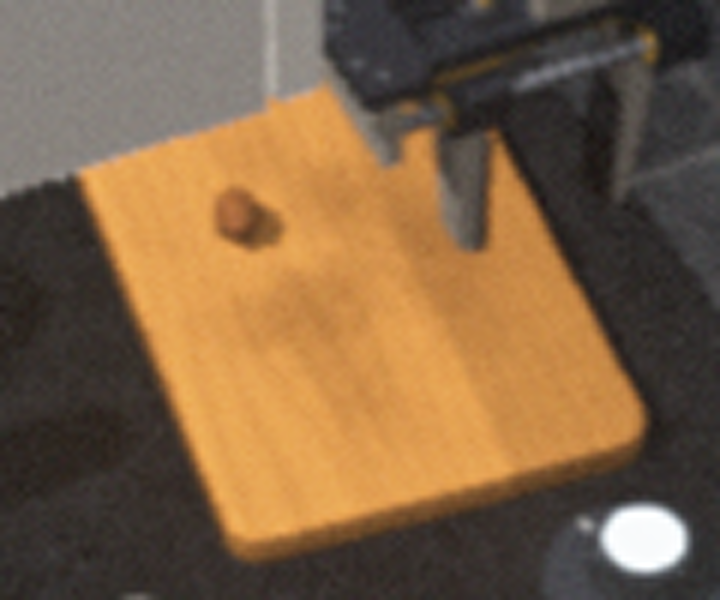

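```bash
python3 -m crank '[{"translation":[-5,-0.5,0],"turn":0},{"translation":[-5,-0.5,0],"turn":0},{"translation":[-5,-0.5,0],"turn":0},{"translation":[-4.8,-0.5,0],"turn":0},{"translation":[0,0,3],"turn":0},{"translation":[0,0,3],"turn":0},{"translation":[0,0,3],"turn":0},{"translation":[0,0,0],"turn":0}]' 0.6; python3 d.py .5137 -.3098 .08 0;
```

```text
t: 50.62
tcp_pos: [0.441, -0.3031, 0.1033]
orientation: [0.704, 0.71, -0.0, -0.003]
ft_force: [0.0, -0.1, -0.5]
gripper_width: 0.6
t 50.62 p [ 0.441  -0.3031  0.1033] psi 0.008 j [-0.61  0.36  1.92  0.    0.87 -0.61] F [ 0.  -0.1 -0.5] w 0.6
tool cm [-0.74  7.27  2.29]
turn 0.008
```

```bash
python3 -m crank '[{"translation":[-0.3,3,0.3],"turn":0},{"translation":[-0.2,3,0.8],"turn":0},{"translation":[-0.2,1.3,1],"turn":0},{"translation":[0,0,0],"turn":0},{"translation":[0,0,0],"turn":0}]' 0.6; python3 d.py .5137 -.3098 .0265 0;
```

```text
t: 51.25
tcp_pos: [0.5147, -0.311, 0.085]
orientation: [0.704, 0.71, -0.0, -0.0]
ft_force: [-0.1, -0.5, 0.7]
gripper_width: 0.602
t 51.25 p [ 0.5147 -0.311   0.085 ] psi 0.008 j [-0.55  0.47  1.79 -0.    0.89 -0.55] F [-0.1 -0.5  0.7] w 0.602
tool cm [ 0.12 -0.1   5.85]
turn 0.008
```

```bash
python3 -m crank '[{"translation":[0.1,-0.1,1.5],"turn":0},{"translation":[0,0,2],"turn":0},{"translation":[0,0,1.5],"turn":0},{"translation":[0,0,0.8],"turn":0},{"translation":[0,0,0],"turn":0},{"translation":[0,0,0],"turn":0}]';python3 d.py .5137 -.3098 .0265 0; python3 -m crank '[{"translation":[0,0,0],"turn":0},{"translation":[0,0,0],"turn":0},{"translation":[0,0,0],"turn":0},{"translation":[0,0,0],"turn":0}]' 0 15; python3 d.py
python3 -m crank '[{"translation":[0,0,-2],"turn":0},{"translation":[0,0,-2],"turn":0},{"translation":[0,0,-2],"turn":0},{"translation":[0,-2,-1],"turn":0},{"translation":[0,-3,0],"turn":0},{"translation":[0,-3,0],"turn":0},{"translation":[0,0,0],"turn":0}]' - 20; python3 d.py .507 .294 .17
```

```text
t: 52.0
tcp_pos: [0.515, -0.3106, 0.0273]
orientation: [0.704, 0.71, 0.0, 0.0]
ft_force: [-1.1, 0.4, 1.0]
gripper_width: 0.599
t 52.0 p [ 0.515  -0.3106  0.0273] psi 0.008 j [-0.55  0.55  1.82 -0.    0.78 -0.55] F [-1.1  0.4  1. ] w 0.599
tool cm [ 0.08 -0.13  0.08]
turn 0.008
t: 52.5
tcp_pos: [0.5148, -0.3104, 0.0271]
orientation: [0.704, 0.71, 0.0, 0.0]
ft_force: [0.5, 0.8, 1.5]
gripper_width: 0.266
t 52.5 p [ 0.5148 -0.3104  0.0271] psi 0.008 j [-0.55  0.55  1.82  0.    0.78 -0.55] F [0.5 0.8 1.5] w 0.266
t: 53.38
tcp_pos: [0.4317, -0.3105, 0.0972]
orientation: [0.705, 0.709, -0.0, -0.001]
ft_force: [1.3, -0.6, 0.7]
gripper_width: 0.264
t 53.38 p [ 0.4317 -0.3105  0.0972] psi 0.007 j [-0.63  0.36  1.93 -0.    0.85 -0.63] F [ 1.3 -0.6  0.7] w 0.264
tool cm [60.4   7.91 -7.24]
```

```bash
python3 -m crank '[{"translation":[0,0,-4],"turn":0},{"translation":[0,0,-4],"turn":0},{"translation":[5,0.6,0],"turn":0},{"translation":[5,0.6,0],"turn":0},{"translation":[5,0.6,0],"turn":0},{"translation":[5,0.6,0],"turn":0},{"translation":[5,0.7,0],"turn":0},{"translation":[5,0.7,0],"turn":0}]';python3 -m crank '[{"translation":[5,0.7,0],"turn":0},{"translation":[5,0.7,0],"turn":0},{"translation":[5,0.7,0],"turn":0},{"translation":[5,0.7,0],"turn":0},{"translation":[5,0.7,0],"turn":0},{"translation":[5,0.7,0],"turn":0},{"translation":[0,0,0],"turn":0},{"translation":[0,0,0],"turn":0}]';python3 d.py .507 .294 .125
```

```text
t: 54.38
tcp_pos: [0.4707, -0.009, 0.1774]
orientation: [0.704, 0.71, 0.0, 0.0]
ft_force: [0.9, -0.2, -0.2]
gripper_width: 0.262
t: 55.38
tcp_pos: [0.5095, 0.2892, 0.1768]
orientation: [0.704, 0.71, -0.0, 0.0]
ft_force: [-0.4, -0.4, -0.2]
gripper_width: 0.268
t 55.38 p [0.5095 0.2892 0.1768] psi 0.009 j [ 0.51  0.33  1.76 -0.    1.06  0.51] F [-0.4 -0.4 -0.2] w 0.268
tool cm [ 0.48 -0.25  5.18]
```

```bash
python3 -m crank '[{"translation":[0.4,-0.3,1.5],"turn":0},{"translation":[0,0,1.5],"turn":0},{"translation":[0,0,1.5],"turn":0},{"translation":[0,0,0.6],"turn":0},{"translation":[0,0,0],"turn":0},{"translation":[0,0,0],"turn":0}]';python3 d.py .507 .294 .12; python3 -m crank '[{"translation":[0,0,0],"turn":0},{"translation":[0,0,0],"turn":0},{"translation":[0,0,0],"turn":0},{"translation":[0,0,-2],"turn":0},{"translation":[0,0,-3],"turn":0},{"translation":[0,0,-2],"turn":0},{"translation":[0,0,0],"turn":0}]' 0.6; python3 d.py .44 -.028 .19
```

```text
t: 56.12
tcp_pos: [0.5072, 0.2938, 0.1262]
orientation: [0.704, 0.71, 0.0, 0.0]
ft_force: [0.1, -0.3, 0.1]
gripper_width: 0.267
t 56.12 p [0.5072 0.2938 0.1262] psi 0.008 j [0.52 0.39 1.8  0.   0.95 0.51] F [ 0.1 -0.3  0.1] w 0.267
tool cm [ 0.02 -0.02  0.62]
t: 57.0
tcp_pos: [0.5078, 0.2942, 0.1974]
orientation: [0.704, 0.71, 0.002, 0.0]
ft_force: [0.7, -0.2, -0.5]
gripper_width: 0.601
t 57.0 p [0.5078 0.2942 0.1974] psi 0.008 j [ 0.52  0.31  1.74 -0.    1.09  0.51] F [ 0.7 -0.2 -0.5] w 0.601
tool cm [-32.16  -7.04   0.67]
```

```bash
python3 - <<'E'
from m import *
c=viewer.capture("top"); cut(c,260,220,120,100,6,"t24.png"); cut(c,140,220,120,100,6,"t24b.png")
s=viewer.capture("side"); cut(s,330,210,110,60,7,"s24.png")
E
```

```text
(no output)
```

View pics/t24.png

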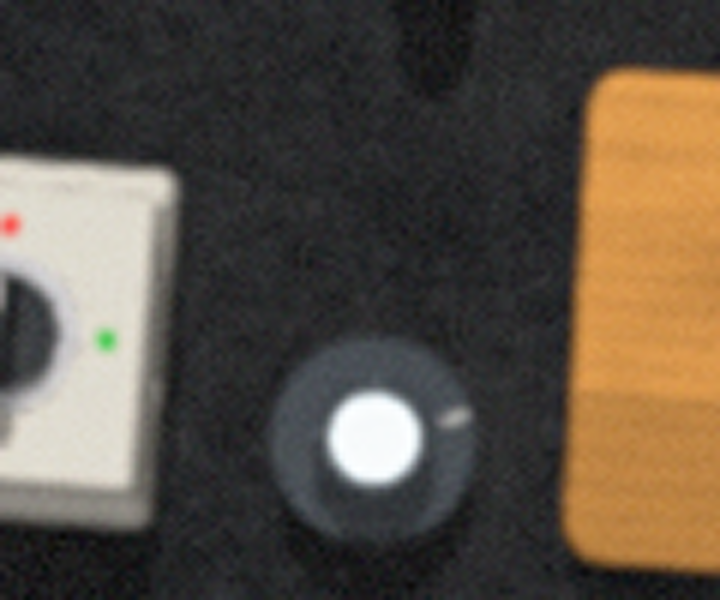

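View pics/s24.png

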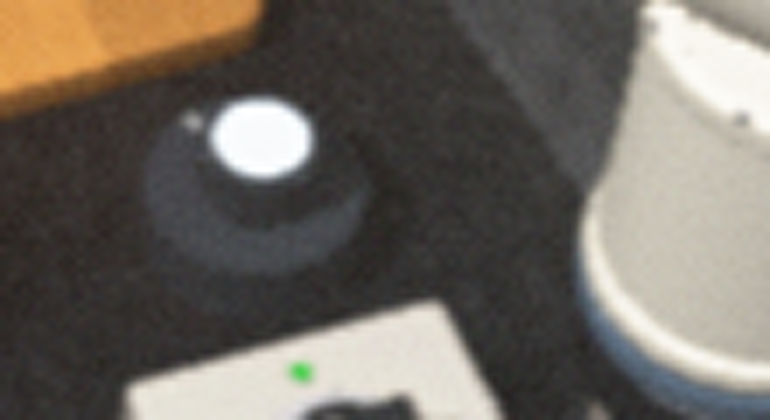

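```bash
python3 - <<'E'
from m import *
c=viewer.capture("top"); s=viewer.capture("side")
m=onz(c,260+456/6,220+417/6,.033); k=onz(c,260+375/6,220+438/6,.059); d=onz(c,260+374/6,220+441/6,.033)
ks=onz(s,330+262/7,210+138/7,.059)
print(m,k,d,ks,np.degrees(np.arctan2(m[1]-k[1],m[0]-k[0])))
E
```

```text
[ 0.44904264 -0.06292808  0.033     ] [ 0.4405501  -0.02828121  0.059     ] [ 0.44005516 -0.02822689  0.033     ] [ 0.43922391 -0.02528904  0.059     ] -76.2273681007415
```

View pics/t24b.png

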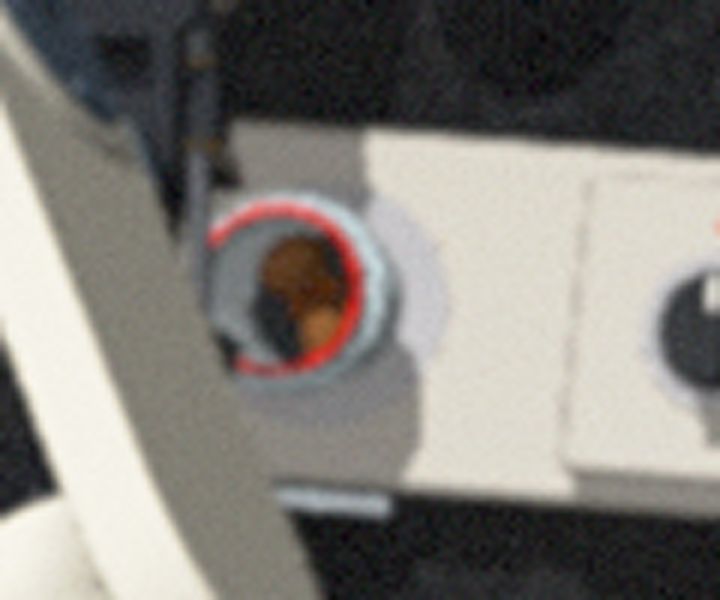

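```bash
python3 -m crank '[{"translation":[-4.6,-1,0],"turn":0},{"translation":[-4.6,-1,0],"turn":0},{"translation":[-4.6,-1,0],"turn":0},{"translation":[-4.6,-1,0],"turn":0},{"translation":[-4.6,-1,0],"turn":0},{"translation":[-4.6,-1,0],"turn":0},{"translation":[-4.6,-1,0],"turn":0},{"translation":[0,0,0],"turn":0}]' 0.85;python3 -m crank '[{"translation":[0,0,1],"turn":-0.18},{"translation":[0,0,1],"turn":-0.18},{"translation":[0,0,1],"turn":-0.18},{"translation":[0,0,1],"turn":-0.18},{"translation":[0,0,1],"turn":-0.18},{"translation":[0,0,1],"turn":-0.18},{"translation":[0,0,1],"turn":-0.18},{"translation":[0,0,1],"turn":-0.18}]';python3 d.py .44 -.028 .0385 1.46
```

```text
t: 58.2
tcp_pos: [0.4382, -0.0311, 0.1951]
orientation: [0.706, 0.709, -0.001, -0.0]
ft_force: [0.7, -0.1, 0.5]
gripper_width: 0.848
t: 59.2
tcp_pos: [0.4393, -0.0279, 0.115]
orientation: [0.058, 0.998, 0.0, -0.0]
ft_force: [-0.4, 0.4, 0.7]
gripper_width: 0.85
t 59.2 p [ 0.4393 -0.0279  0.115 ] psi 1.455 j [-0.07  0.2   2.11  0.    0.83 -1.52] F [-0.4  0.4  0.7] w 0.85
tool cm [-0.07 -0.    7.65]
turn -0.005
```

```bash
python3 -m crank '[{"translation":[-0.1,0,1.5],"turn":0},{"translation":[0,0,1.5],"turn":0},{"translation":[0,0,1.5],"turn":0},{"translation":[0,0,1.5],"turn":0},{"translation":[0,0,1],"turn":0},{"translation":[0,0,0.6],"turn":0},{"translation":[0,0,0],"turn":0},{"translation":[0,0,0],"turn":0}]';python3 d.py .44 -.028 .0375 1.46;python3 -m crank '[{"translation":[0,0,0],"turn":0},{"translation":[0,0,0],"turn":0},{"translation":[0,0,0],"turn":0},{"translation":[0,0,0],"turn":0}]' 0 40; python3 d.py
```

```text
t: 60.2
tcp_pos: [0.4407, -0.0291, 0.0402]
orientation: [0.061, 0.998, 0.0, 0.0]
ft_force: [-0.1, 0.5, 0.4]
gripper_width: 0.854
t 60.2 p [ 0.4407 -0.0291  0.0402] psi 1.448 j [-0.07  0.34  2.15  0.    0.65 -1.52] F [-0.1  0.5  0.4] w 0.854
tool cm [0.09 0.1  0.27]
turn -0.012
t: 60.7
tcp_pos: [0.4405, -0.029, 0.04]
orientation: [0.061, 0.998, 0.0, 0.0]
ft_force: [-0.5, 1.8, 2.1]
gripper_width: 0.512
t 60.7 p [ 0.4405 -0.029   0.04  ] psi 1.448 j [-0.07  0.34  2.15  0.    0.65 -1.52] F [-0.5  1.8  2.1] w 0.512
```

```bash
python3 -m crank '[{"translation":[0,0,-1],"turn":0},{"translation":[0,0,-3],"turn":0},{"translation":[0,0,-4],"turn":0},{"translation":[0,0,-4],"turn":0},{"translation":[0,0,-4],"turn":0},{"translation":[0,0,-1],"turn":0},{"translation":[0,0,0],"turn":0}]';python3 d.py .507 .294 .2
```

```text
t: 61.58
tcp_pos: [0.4403, -0.0291, 0.2099]
orientation: [0.061, 0.998, -0.0, 0.0]
ft_force: [0.7, 0.9, -1.9]
gripper_width: 0.511
t 61.58 p [ 0.4403 -0.0291  0.2099] psi 1.448 j [-0.07  0.07  2.01 -0.    1.06 -1.52] F [ 0.7  0.9 -1.9] w 0.511
tool cm [-2.66 32.88  0.99]
```

```bash
python3 -m crank '[{"translation":[-0.4,4.7,0],"turn":0},{"translation":[-0.4,4.7,0],"turn":0},{"translation":[-0.4,4.7,0],"turn":0},{"translation":[-0.4,4.7,0],"turn":0},{"translation":[-0.4,4.7,0],"turn":0},{"translation":[-0.4,4.7,0],"turn":0},{"translation":[-0.3,4.7,0],"turn":0},{"translation":[0,0,0],"turn":0}]';python3 -m crank '[{"translation":[0,0,0],"turn":-0.18},{"translation":[0,0,0],"turn":-0.18},{"translation":[0,0,0],"turn":-0.18},{"translation":[0,0,0],"turn":-0.18},{"translation":[0,0,0],"turn":-0.18},{"translation":[0,0,0],"turn":-0.17},{"translation":[0,0,0],"turn":-0.16},{"translation":[0,0,0],"turn":0}]';python3 d.py .507 .294 .155 2.682; python3 - <<'E'
from m import *
c=viewer.capture("top"); cut(c,140,220,120,100,6,"t25.png")
s=viewer.capture("side"); cut(s,340,220,110,120,5,"s25.png")
E
```

```text
t: 62.58
tcp_pos: [0.5068, 0.2963, 0.2073]
orientation: [0.06, 0.998, -0.001, -0.001]
ft_force: [0.1, -0.8, -1.7]
gripper_width: 0.513
t: 63.58
tcp_pos: [0.5067, 0.2927, 0.2083]
orientation: [-0.525, 0.851, -0.0, -0.001]
ft_force: [-0.7, -0.0, -1.9]
gripper_width: 0.515
t 63.58 p [0.5067 0.2927 0.2083] psi 2.676 j [ 0.52  0.3   1.73 -0.    1.12 -2.15] F [-0.7 -0.  -1.9] w 0.515
tool cm [-0.14  0.02  5.33]
turn -0.006
```

View pics/t25.png

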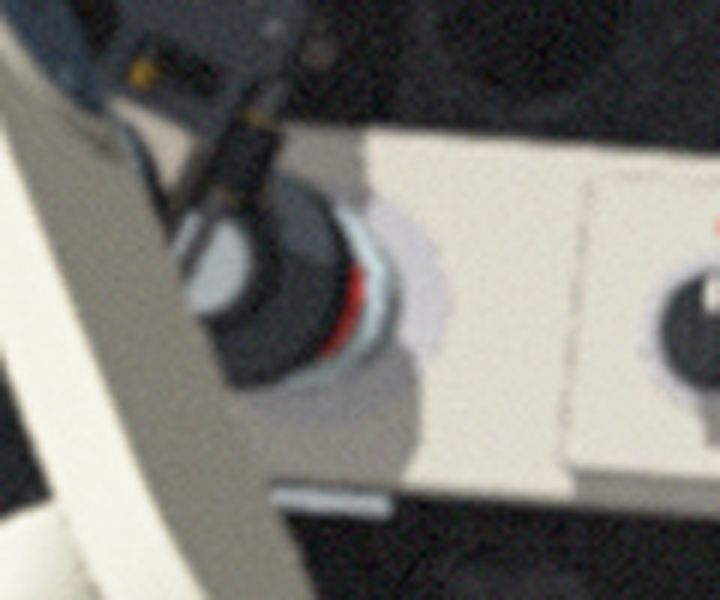

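View pics/s25.png

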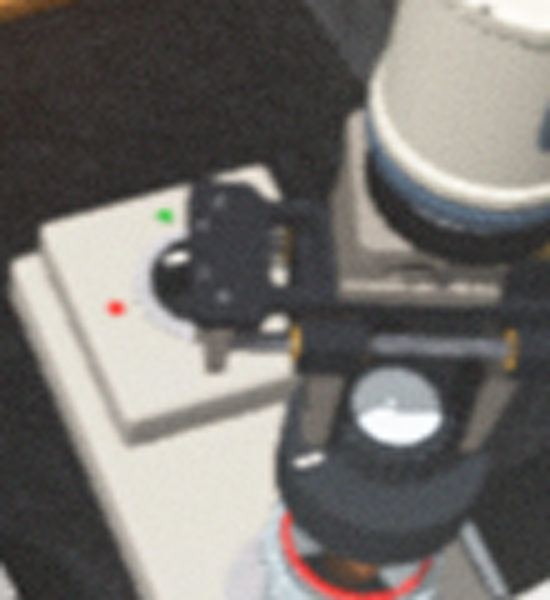

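```bash
python3 -m crank '[{"translation":[-0.1,0,1.3],"turn":0},{"translation":[0,0,1.3],"turn":0},{"translation":[0,0,1.3],"turn":0},{"translation":[0,0,1],"turn":0},{"translation":[0,0,0.5],"turn":0},{"translation":[0,0,0],"turn":0}]';python3 d.py .507 .294 .15 2.682;python3 -m crank '[{"translation":[0,0,0.3],"turn":0},{"translation":[0,0,0],"turn":0},{"translation":[0,0,0],"turn":0}]';python3 d.py .507 .294 .15 2.682;
```

```text
t: 64.42
tcp_pos: [0.5076, 0.2948, 0.1554]
orientation: [-0.526, 0.851, -0.0, -0.001]
ft_force: [-1.6, -1.0, -2.7]
gripper_width: 0.513
t 64.42 p [0.5076 0.2948 0.1554] psi 2.678 j [ 0.52  0.36  1.77 -0.    1.01 -2.15] F [-1.6 -1.  -2.7] w 0.513
tool cm [0.09 0.01 0.54]
turn -0.004
t: 64.8
tcp_pos: [0.5079, 0.2949, 0.153]
orientation: [-0.526, 0.851, -0.0, -0.0]
ft_force: [-0.6, -1.2, -1.0]
gripper_width: 0.512
t 64.8 p [0.5079 0.2949 0.153 ] psi 2.678 j [ 0.52  0.36  1.77 -0.    1.01 -2.15] F [-0.6 -1.2 -1. ] w 0.512
tool cm [0.12 0.04 0.3 ]
turn -0.004
```

```bash
python3 -m crank '[{"translation":[0.1,0,0.3],"turn":0},{"translation":[0,0,0],"turn":0},{"translation":[0,0,0],"turn":0}]';python3 d.py .507 .294 .15 2.682;python3 -m crank '[{"translation":[0,0,0.3],"turn":0},{"translation":[0,0,0],"turn":0},{"translation":[0,0,0],"turn":0}]';python3 d.py .507 .294 .15 2.682;
```

```text
t: 65.18
tcp_pos: [0.5079, 0.2945, 0.1501]
orientation: [-0.526, 0.851, 0.0, 0.0]
ft_force: [0.0, 0.1, -0.4]
gripper_width: 0.514
t 65.17 p [0.5079 0.2945 0.1501] psi 2.678 j [ 0.52  0.36  1.78  0.    1.   -2.16] F [ 0.   0.1 -0.4] w 0.514
tool cm [0.08 0.06 0.01]
turn -0.004
t: 65.55
tcp_pos: [0.5073, 0.294, 0.1466]
orientation: [-0.526, 0.851, 0.0, -0.0]
ft_force: [0.1, -1.1, -2.1]
gripper_width: 0.517
t 65.55 p [0.5073 0.294  0.1466] psi 2.678 j [ 0.52  0.37  1.78  0.    1.   -2.16] F [ 0.1 -1.1 -2.1] w 0.517
tool cm [ 0.02  0.03 -0.34]
turn -0.004
```

```bash
python3 -m crank '[{"translation":[0,0,0.2],"turn":0},{"translation":[0,0,0],"turn":0},{"translation":[0,0,0],"turn":0}]';python3 d.py;python3 -m crank '[{"translation":[0,0,0.1],"turn":0},{"translation":[0,0,0],"turn":0},{"translation":[0,0,0],"turn":0}]';python3 d.py
```

```text
t: 65.92
tcp_pos: [0.5074, 0.2941, 0.1448]
orientation: [-0.526, 0.851, -0.0, -0.0]
ft_force: [-0.8, -0.4, -1.6]
gripper_width: 0.513
t 65.92 p [0.5074 0.2941 0.1448] psi 2.678 j [ 0.52  0.37  1.78 -0.    0.99 -2.16] F [-0.8 -0.4 -1.6] w 0.513
t: 66.3
tcp_pos: [0.5075, 0.2941, 0.1439]
orientation: [-0.526, 0.851, -0.0, -0.0]
ft_force: [-0.9, -0.1, -1.1]
gripper_width: 0.511
t 66.3 p [0.5075 0.2941 0.1439] psi 2.678 j [ 0.52  0.37  1.78 -0.    0.99 -2.16] F [-0.9 -0.1 -1.1] w 0.511
```

```bash
python3 -m crank '[{"translation":[0,0,0.07],"turn":0.17},{"translation":[0,0,0.07],"turn":0.17},{"translation":[0,0,0.07],"turn":0.17},{"translation":[0,0,0.07],"turn":0.17},{"translation":[0,0,0],"turn":0}]';python3 d.py;  python3 - <<'E'
from m import *
print(env.read_state()["wrist_torque"].round(2) if hasattr(env.read_state()["wrist_torque"],"round") else env.read_state()["wrist_torque"])
s=viewer.capture("side"); cut(s,340,220,110,120,5,"s26.png")
E
```

```text
t: 66.92
tcp_pos: [0.5076, 0.2942, 0.1411]
orientation: [-0.213, 0.977, 0.0, 0.0]
ft_force: [-0.8, -0.8, -2.0]
gripper_width: 0.512
t 66.92 p [0.5076 0.2942 0.1411] psi 1.999 j [ 0.52  0.37  1.78  0.    0.98 -1.48] F [-0.8 -0.8 -2. ] w 0.512
[-0.04  0.06 -0.01]
```

View pics/s26.png

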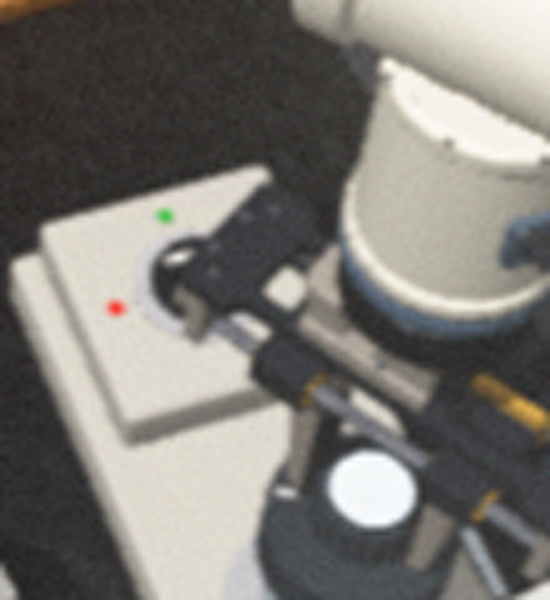

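```bash
python3 -m crank '[{"translation":[0,0,0.07],"turn":0.17},{"translation":[0,0,0.07],"turn":0.17},{"translation":[0,0,0.06],"turn":0.17},{"translation":[0,0,0.07],"turn":0.17},{"translation":[0,0,0.06],"turn":0.17},{"translation":[0,0,0.07],"turn":0.17},{"translation":[0,0,0.06],"turn":0.17},{"translation":[0,0,0.07],"turn":0.17}]';python3 d.py
python3 -m crank '[{"translation":[0,0,0.07],"turn":0.17},{"translation":[0,0,0.06],"turn":0.17},{"translation":[0,0,0.06],"turn":0.17},{"translation":[0,0,0.07],"turn":0.17},{"translation":[0,0,0],"turn":0}]';python3 d.py
```

```text
t: 67.97
tcp_pos: [0.5073, 0.2936, 0.1357]
orientation: [0.45, 0.893, -0.001, 0.0]
ft_force: [-1.6, -3.4, -1.0]
gripper_width: 0.516
t 67.97 p [0.5073 0.2936 0.1357] psi 0.637 j [ 0.52  0.38  1.79 -0.    0.97 -0.11] F [-1.6 -3.4 -1. ] w 0.516
t: 68.6
tcp_pos: [0.5069, 0.2938, 0.1329]
orientation: [0.72, 0.694, -0.001, -0.0]
ft_force: [-2.1, -1.7, -1.0]
gripper_width: 0.513
t 68.6 p [0.5069 0.2938 0.1329] psi -0.038 j [0.52 0.38 1.79 0.   0.97 0.56] F [-2.1 -1.7 -1. ] w 0.513
```

```bash
python3 -m crank '[{"translation":[0,0,0.07],"turn":0.17},{"translation":[0,0,0.07],"turn":0.17},{"translation":[0,0,0.07],"turn":0.17},{"translation":[0,0,0.06],"turn":0.17},{"translation":[0,0,0.06],"turn":0.17},{"translation":[0,0,0.06],"turn":0.17},{"translation":[0,0,0],"turn":0}]';python3 d.py;  python3 - <<'E'
from m import *
print(np.round(env.read_state()["wrist_torque"],2))
c=viewer.capture("top"); cut(c,140,220,120,100,6,"t27.png")
s=viewer.capture("side"); cut(s,340,240,110,120,5,"s27.png")
E
```

```text
t: 69.47
tcp_pos: [0.5067, 0.2938, 0.1295]
orientation: [0.967, 0.254, -0.001, 0.0]
ft_force: [-4.7, -2.9, 2.9]
gripper_width: 0.514
t 69.47 p [0.5067 0.2938 0.1295] psi -1.058 j [0.52 0.39 1.79 0.   0.96 1.58] F [-4.7 -2.9  2.9] w 0.514
[-0.57  0.89 -0.28]
```

View pics/s27.png

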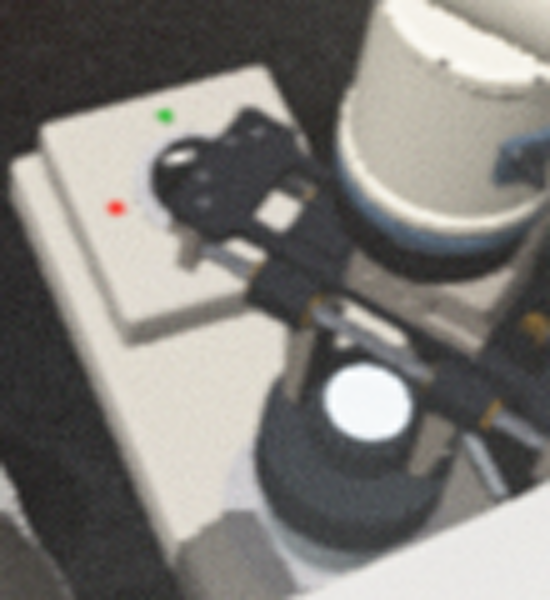

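View pics/t27.png

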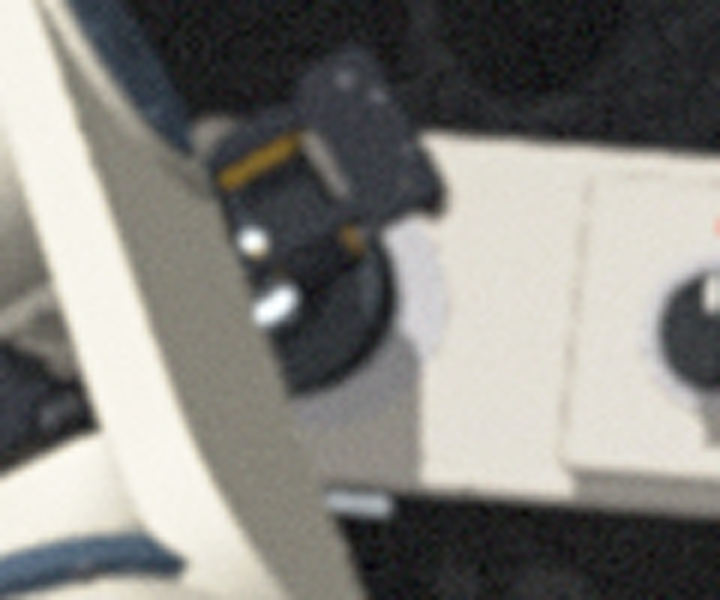

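```bash
python3 -m crank '[{"translation":[0,0,0.06],"turn":0.15},{"translation":[0,0,0.06],"turn":0.15},{"translation":[0,0,0.03],"turn":0.12},{"translation":[0,0,0],"turn":0}]' 0 50;python3 d.py;python3 -c "
from station import env; print([round(float(x),2) for x in env.read_state()['wrist_torque']])"
python3 -m crank '[{"translation":[0,0,0.03],"turn":0.1},{"translation":[0,0,0],"turn":0.05},{"translation":[0,0,0],"turn":0}]';python3 d.py;python3 -c "
from station import env; print([round(float(x),2) for x in env.read_state()['wrist_torque']])"
```

```text
t: 70.08
tcp_pos: [0.5067, 0.2934, 0.1282]
orientation: [0.999, 0.047, -0.001, 0.001]
ft_force: [-5.4, -5.6, 7.0]
gripper_width: 0.513
t 70.08 p [0.5067 0.2934 0.1282] psi -1.476 j [ 0.52  0.39  1.79 -0.    0.96  2.  ] F [-5.4 -5.6  7. ] w 0.513
[-1.07, 1.02, -0.05]
t: 70.45
tcp_pos: [0.5067, 0.2931, 0.1277]
orientation: [1.0, -0.027, -0.001, 0.001]
ft_force: [-4.9, -5.9, 5.0]
gripper_width: 0.509
t 70.45 p [0.5067 0.2931 0.1277] psi -1.624 j [ 0.52  0.39  1.79 -0.    0.96  2.15] F [-4.9 -5.9  5. ] w 0.509
[-1.16, 0.89, 0.44]
```

```bash
python3 -m crank '[{"translation":[0,0,0],"turn":0.1},{"translation":[0,0,0],"turn":0}]';python3 d.py;python3 -c "
from station import env; print([round(float(x),2) for x in env.read_state()['wrist_torque']])"
```

```text
t: 70.7
tcp_pos: [0.5066, 0.293, 0.1274]
orientation: [0.997, -0.077, -0.001, 0.001]
ft_force: [-4.1, -5.0, 1.7]
gripper_width: 0.513
t 70.7 p [0.5066 0.293  0.1274] psi -1.725 j [ 0.52  0.39  1.8  -0.    0.96  2.25] F [-4.1 -5.   1.7] w 0.513
[-1.09, 0.69, 0.48]
```

```bash
python3 -m crank '[{"translation":[0,0,0],"turn":0.05},{"translation":[0,0,0],"turn":0}]';python3 d.py;python3 -c "
from station import env; print([round(float(x),2) for x in env.read_state()['wrist_torque']])"
python3 -m crank '[{"translation":[0,0,0],"turn":0},{"translation":[0,0,0],"turn":0},{"translation":[0,0,0],"turn":0},{"translation":[0,0,-2],"turn":0},{"translation":[0,0,-3],"turn":0},{"translation":[0,0,-2],"turn":0},{"translation":[0,0,0],"turn":0}]' 0.9; python3 d.py .488 .125 .19
python3 - <<'E'
from m import *
c=viewer.capture("top"); cut(c,140,220,120,100,6,"t28.png")
s=viewer.capture("side"); cut(s,330,240,120,120,5,"s28.png")
E
```

```text
t: 70.95
tcp_pos: [0.5066, 0.2931, 0.1272]
orientation: [0.995, -0.101, -0.001, 0.001]
ft_force: [-3.4, -5.1, 1.1]
gripper_width: 0.513
t 70.95 p [0.5066 0.2931 0.1272] psi -1.774 j [ 0.52  0.39  1.8  -0.    0.96  2.3 ] F [-3.4 -5.1  1.1] w 0.513
[-0.93, 0.68, 0.79]
t: 71.82
tcp_pos: [0.5086, 0.2949, 0.199]
orientation: [0.994, -0.105, 0.001, -0.001]
ft_force: [-0.2, -0.5, -0.1]
gripper_width: 0.899
t 71.83 p [0.5086 0.2949 0.199 ] psi -1.781 j [0.52 0.31 1.73 0.   1.1  2.3 ] F [-0.2 -0.5 -0.1] w 0.899
tool cm [ 1.53 17.04  0.87]
```

View pics/s28.png

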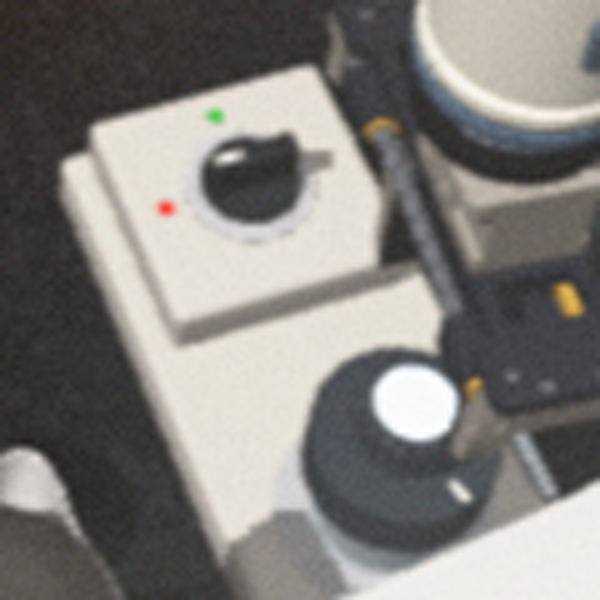

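View pics/t28.png

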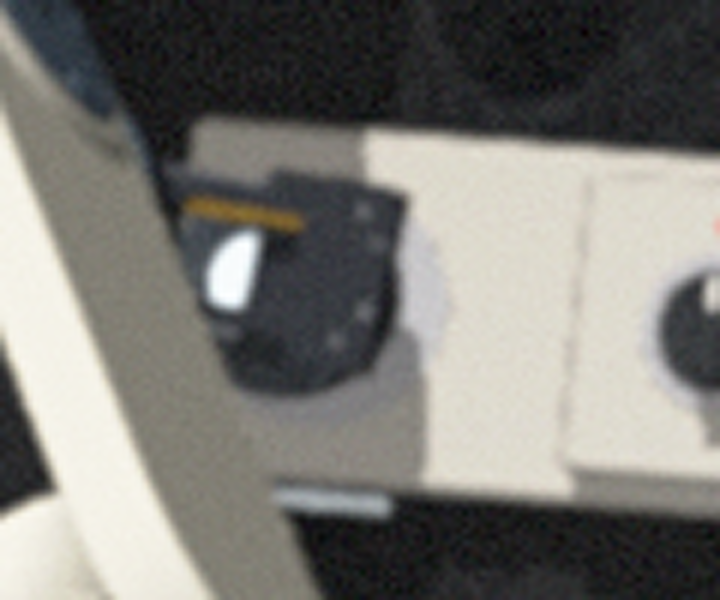

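```bash
python3 - <<'E'
from m import *
s=viewer.capture("side"); im=s["pixels"]
M=np.zeros(im.shape[:2],bool); M[305:335,398:430]=1
k=cent(M&(im.min(2)>225)); print(k[0], "start 413.26 319.64")
for p in k[:1]:
  for z in (.143,.145,.147,.149): print(z,onz(s,*p[1],z).round(4))
E
python3 d.py .488 .125 .15
```

```text
(np.int32(167), array([412.71257485, 320.10778443])) start 413.26 319.64
0.143 [0.5058 0.2926 0.143 ]
0.145 [0.5066 0.2934 0.145 ]
0.147 [0.5075 0.2942 0.147 ]
0.149 [0.5083 0.295  0.149 ]
t 71.97 p [0.5071 0.2939 0.1965] psi -1.782 j [0.52 0.31 1.74 0.   1.1  2.3 ] F [-0.5 -0.8 -0.3] w 0.899
tool cm [ 1.68 16.91  4.66]
```

```bash
python3 -m crank '[{"translation":[0.4,4.2,0],"turn":0},{"translation":[0.4,4.2,0],"turn":0},{"translation":[0.4,4.2,0],"turn":0},{"translation":[0.4,4.2,0],"turn":0},{"translation":[0,0,0],"turn":-0.18},{"translation":[0,0,0],"turn":-0.18},{"translation":[0,0,0],"turn":-0.18},{"translation":[0,0,0],"turn":-0.18}]' 0.6
python3 -m crank '[{"translation":[0,0,0],"turn":-0.18},{"translation":[0,0,0],"turn":-0.18},{"translation":[0,0,0],"turn":-0.18},{"translation":[0,0,0],"turn":-0.18},{"translation":[0,0,0],"turn":-0.18},{"translation":[0,0,0],"turn":-0.18},{"translation":[0,0,0],"turn":-0.18},{"translation":[0,0,0],"turn":-0.18}]'
python3 -m crank '[{"translation":[0,0,1],"turn":-0.18},{"translation":[0,0,1],"turn":-0.18},{"translation":[0,0,1],"turn":-0.18},{"translation":[0,0,1],"turn":-0.18},{"translation":[0,0,1],"turn":-0.18},{"translation":[0,0,0],"turn":-0.18},{"translation":[0,0,0],"turn":0},{"translation":[0,0,0],"turn":0}]'
python3 d.py .488 .125 .0825 1.46
python3 - <<'E'
from m import *
s=viewer.capture("side"); cut(s,330,200,120,150,4,"s29.png")
E
```

```text
t: 72.97
tcp_pos: [0.4873, 0.1263, 0.1963]
orientation: [0.967, 0.255, -0.001, -0.0]
ft_force: [-0.5, -0.2, 0.9]
gripper_width: 0.599
t: 73.97
tcp_pos: [0.4873, 0.1264, 0.1963]
orientation: [0.559, 0.829, -0.001, -0.001]
ft_force: [0.2, -0.7, 0.3]
gripper_width: 0.599
t: 74.97
tcp_pos: [0.4877, 0.1265, 0.1471]
orientation: [0.058, 0.998, -0.0, -0.0]
ft_force: [-0.3, -0.7, 0.2]
gripper_width: 0.603
t 74.97 p [0.4877 0.1265 0.1471] psi 1.454 j [ 0.25  0.25  1.95  0.    0.94 -1.2 ] F [-0.3 -0.7  0.2] w 0.603
tool cm [-0.05 -0.14  6.46]
turn -0.006
```

View pics/s29.png

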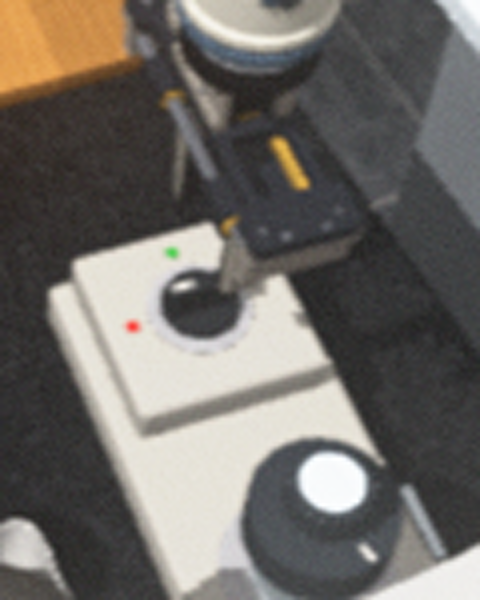

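```bash
python3 - <<'E'
from m import *
s=viewer.capture("side"); c=viewer.capture("top")
r={}
for n,cc,b in(("s",s,(398,305,430,335)),("t",c,(172,255,197,282))):
    im=cc["pixels"]; M=np.zeros(im.shape[:2],bool); M[b[1]:b[3],b[0]:b[2]]=1
    r[n]=cent(M&(im.min(2)>225))[0]; print(n,r[n])
print(tri(c,r["t"][1],s,r["s"][1]))
cut(c,150,230,100,90,6,"t30.png")
E
```

```text
s (np.int32(170), array([412.75294118, 320.1       ]))
t (np.int32(326), array([183.95092025, 267.85582822]))
(array([0.50514281, 0.29164732, 0.14102199]), np.float64(0.0006639116500721896))
```

View pics/t30.png

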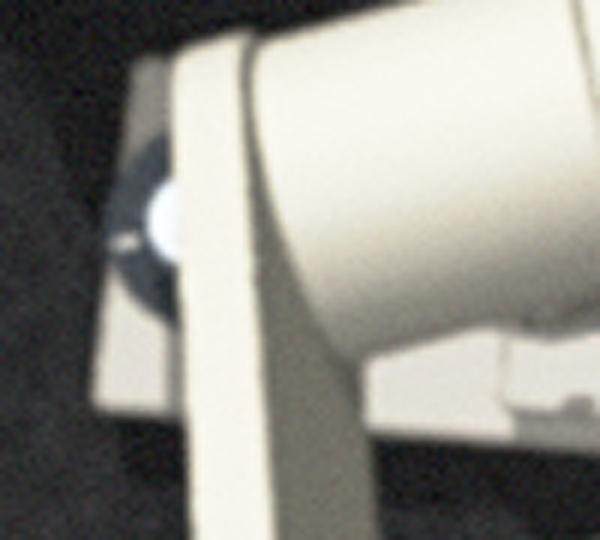

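```bash
python3 -m crank '[{"translation":[0,-4,0],"turn":0},{"translation":[0,-4,0],"turn":0},{"translation":[0,-4,0],"turn":0},{"translation":[0,-4,0],"turn":0},{"translation":[0,0,0],"turn":0}]' ; python3 - <<'E'
from m import *
s=viewer.capture("side"); c=viewer.capture("top")
r={}
for n,cc,b in(("s",s,(398,305,430,335)),("t",c,(172,255,197,282))):
    im=cc["pixels"]; M=np.zeros(im.shape[:2],bool); M[b[1]:b[3],b[0]:b[2]]=1
    r[n]=cent(M&(im.min(2)>225))[0]; print(n,r[n])
print(tri(c,r["t"][1],s,r["s"][1]), "start .5071 .2941 .1488; top start 182.085 266.66")
cut(c,150,230,100,90,6,"t30.png")
E
```

```text
t: 75.75
tcp_pos: [0.4697, -0.0344, 0.1476]
orientation: [0.058, 0.998, -0.0, 0.0]
ft_force: [-0.6, 0.1, -0.5]
gripper_width: 0.598
s (np.int32(173), array([412.72254335, 320.10982659]))
t (np.int32(173), array([182.17919075, 266.12138728]))
(array([0.50837787, 0.29417392, 0.14785794]), np.float64(0.0013843048393540282)) start .5071 .2941 .1488; top start 182.085 266.66
```

View pics/t30.png

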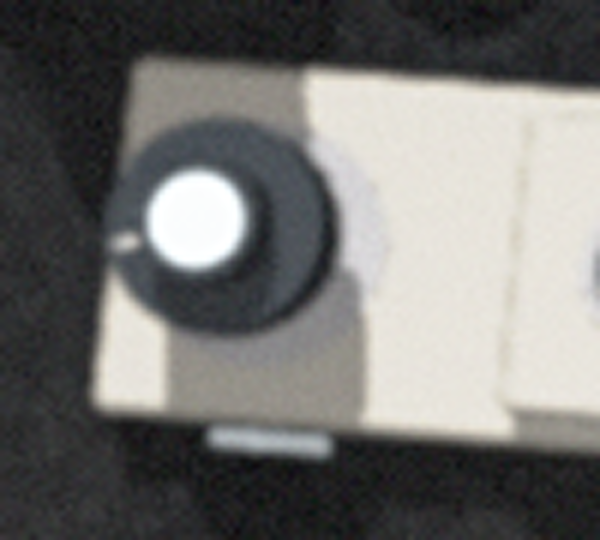

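```bash
python3 -m crank '[{"translation":[0,4,0],"turn":0},{"translation":[0,4,0],"turn":0},{"translation":[0,4,0],"turn":0},{"translation":[0,4,0],"turn":0},{"translation":[0,0,0],"turn":0},{"translation":[0,0,0],"turn":0}]' 0.6;python3 d.py .488 .125 .0825 1.46
```

```text
t: 76.6
tcp_pos: [0.4875, 0.127, 0.1473]
orientation: [0.056, 0.998, -0.0, -0.0]
ft_force: [-0.6, -0.9, -0.2]
gripper_width: 0.598
t 76.6 p [0.4875 0.127  0.1473] psi 1.46 j [ 0.25  0.25  1.95 -0.    0.94 -1.21] F [-0.6 -0.9 -0.2] w 0.598
tool cm [-0.07 -0.19  6.48]
turn -0.0
```

```bash
python3 -m crank '[{"translation":[0,-0.2,1.2],"turn":0},{"translation":[0,0,1.2],"turn":0},{"translation":[0,0,1.2],"turn":0},{"translation":[0,0,1.2],"turn":0},{"translation":[0,0,1.2],"turn":0},{"translation":[0,0,0.4],"turn":0},{"translation":[0,0,0],"turn":0}]';python3 d.py .488 .125 .0825 1.46;python3 -m crank '[{"translation":[0,0,0],"turn":0},{"translation":[0,0,0],"turn":0},{"translation":[0,0,0],"turn":0},{"translation":[0,0,0],"turn":0},{"translation":[0,0,0],"turn":0},{"translation":[0,0,0],"turn":0}]' 0 25;python3 d.py
```

```text
t: 77.47
tcp_pos: [0.4876, 0.1245, 0.0832]
orientation: [0.056, 0.998, -0.0, -0.0]
ft_force: [-0.2, 0.0, -0.1]
gripper_width: 0.6
t 77.47 p [0.4876 0.1245 0.0832] psi 1.458 j [ 0.25  0.34  2.    0.    0.8  -1.21] F [-0.2  0.  -0.1] w 0.6
tool cm [-0.03  0.05  0.07]
turn -0.002
t: 78.22
tcp_pos: [0.4877, 0.1239, 0.0836]
orientation: [0.056, 0.998, -0.0, -0.0]
ft_force: [-1.1, -5.1, 4.0]
gripper_width: 0.137
t 78.22 p [0.4877 0.1239 0.0836] psi 1.459 j [ 0.25  0.34  2.   -0.    0.8  -1.21] F [-1.1 -5.1  4. ] w 0.137
```

```bash
python3 -m crank '[{"translation":[0,0,0],"turn":0.17},{"translation":[0,0,0],"turn":0.17},{"translation":[0,0,0],"turn":0.17},{"translation":[0,0,0],"turn":0.17},{"translation":[0,0,0],"turn":0.17},{"translation":[0,0,0],"turn":0.17},{"translation":[0,0,0],"turn":0.17},{"translation":[0,0,0],"turn":0.17}]'
python3 -m crank '[{"translation":[0,0,0],"turn":0.17},{"translation":[0,0,0],"turn":0.05},{"translation":[0,0,0],"turn":0},{"translation":[0,0,0],"turn":0}]'; python3 d.py
python3 -m crank '[{"translation":[0,0,0],"turn":0},{"translation":[0,0,0],"turn":0},{"translation":[0,0,0],"turn":0},{"translation":[0,0,-2],"turn":0},{"translation":[0,0,-3],"turn":0},{"translation":[0,0,-3],"turn":0},{"translation":[0,0,-2],"turn":0},{"translation":[0,0,0],"turn":0}]' 0.6
python3 -m crank '[{"translation":[-4,0,0],"turn":0},{"translation":[-4,0,0],"turn":0},{"translation":[-4,0,0],"turn":0},{"translation":[-4,0,0],"turn":0},{"translation":[0,0,0],"turn":0},{"translation":[0,0,0],"turn":0}]'; python3 d.py; python3 - <<'E'
from m import *
s=viewer.capture("side"); c=viewer.capture("top")
cut(c,150,230,160,90,5,"t31.png"); cv2.imwrite("pics/s31.png",s["pixels"])
E
```

```text
t: 79.22
tcp_pos: [0.4873, 0.1236, 0.0836]
orientation: [0.674, 0.739, -0.001, 0.0]
ft_force: [-1.1, -7.4, 6.2]
gripper_width: 0.142
t: 79.72
tcp_pos: [0.4872, 0.1236, 0.0836]
orientation: [0.749, 0.663, -0.001, 0.0]
ft_force: [-1.4, -6.2, 5.2]
gripper_width: 0.138
t 79.72 p [0.4872 0.1236 0.0836] psi -0.121 j [ 0.25  0.34  2.   -0.    0.8   0.37] F [-1.4 -6.2  5.2] w 0.138
t: 80.72
tcp_pos: [0.4887, 0.1249, 0.1847]
orientation: [0.749, 0.663, 0.001, 0.001]
ft_force: [-0.2, -0.0, 0.2]
gripper_width: 0.599
t: 81.47
tcp_pos: [0.4679, -0.034, 0.1827]
orientation: [0.749, 0.662, -0.0, -0.001]
ft_force: [-0.1, 0.7, 0.3]
gripper_width: 0.6
t 81.47 p [ 0.4679 -0.034   0.1827] psi -0.123 j [-0.08  0.15  1.99  0.    1.01  0.05] F [-0.1  0.7  0.3] w 0.6
```

View pics/t31.png

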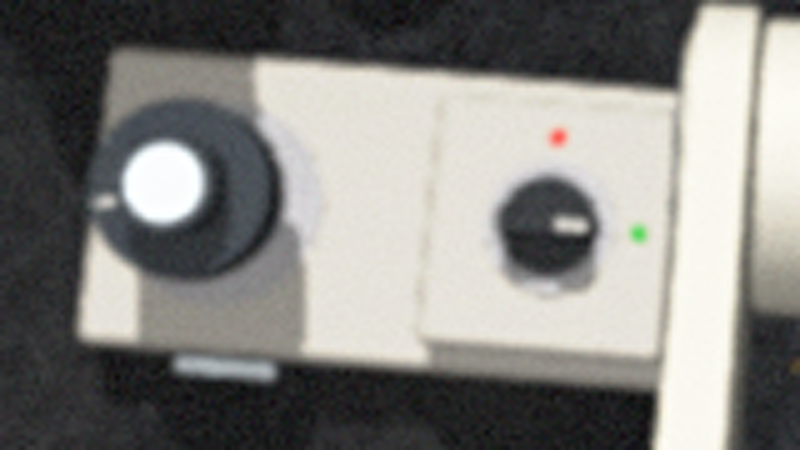

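View pics/s31.png

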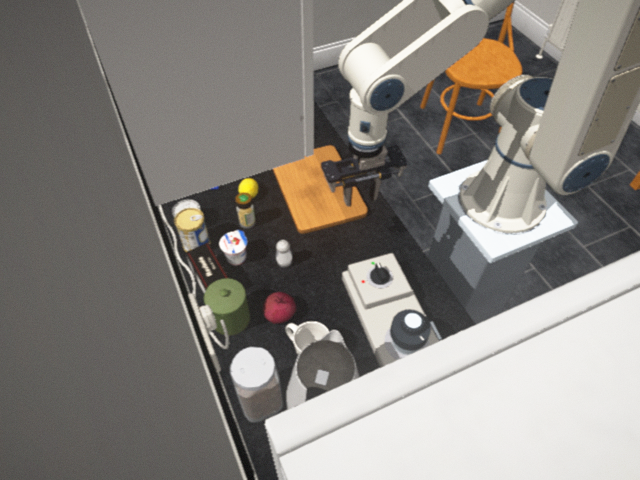

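```bash
python3 -c "
from station import ticket; print(ticket.job_done())"
```

```text
the job is handed in; nothing more can be done
None
```

I handed the job in at about 81.5 s of the 210 s allowed. The run reports no verdict, so what follows rests on my own last checks.

**What was done:**
- **Opening:** I turned the switch off, unscrewed the cap and set it down knob up between the mill and the board.
- **Spices:** Three were present, the star anise and two nutmegs, and I dropped all three into the hopper. No cinnamon was visible on or near the board. I could not see under the wall cabinet.
- **Closing:** I screwed the cap back on and switched the mill on again.

**What the last checks showed:**
- **Switch:** the pointer is at the green dot, as it was at the start.
- **Cap:** the knob sits about 1 mm lower than at the start and 1.3 mm to the side. That puts the cap about 87 mm above the worktop, within the 86–89 mm that counts as home. I did not measure its tilt, but it looks level.
- **Spices:** all three were visible in the hopper before I closed it, and the board is empty.
- **Bystanders:** the spice jar and the salt shaker are where they were, judged by eye.

**What disagreed or went wrong:**
- **Unscrewing:** at about 250° the cap tilted and caught, with a 33 N pull on the wrist. I turned it further, released it and gripped it again, and it then lifted freely at about 290°.
- **Setting the cap down:** one step pressed it on the worktop with 39 N.
- **Screwing home:** it took about 255° instead of the nominal 240°, so the cap's mark stands about 15° past where I expected it.

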